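# Refit the rollers, clip the keeper, close the guard and start the feed unit

### The arm

A 6-joint arm with a two-finger parallel gripper is mounted at the origin on the work surface. World frame = base frame: x ahead of the robot, y to its left, z up, the work surface at z = 0. Lengths are in m, angles in rad, forces in N, time in s.
With the tool pointing down it reaches from about 0.425 to 0.95 m from the base axis. Payload 3.5 kg.
Tool frame: the origin (TCP) lies at the very end of the fingers, on their centre line; the grasp point (between the pads) lies bot.grasp_offset behind it (bot.grasp_offset is the distance from the TCP to the grasp point, in m); z points along the fingers, y is the line along which they close (so a half turn about z gives the same grasp; the last joint's range is limited). The gripper opens to 85 mm and grips with 20 to 120 N. Pads are 22 mm wide; open, the fingers measure 114 mm over their backs; the gripper's body (76 mm by 85 mm) begins 54 mm behind the grasp point. The pads swing forward as they close: fully open they stand 13 mm farther back than shut.
Start: joints at [-1.457, 0.286, 1.577, -0, 1.279, -0.15], TCP at [0.176, -0.652, 0.231] pointing down, gripper open.
Joint ranges: [-2.77, 2.77], [-0.9, 2.22], [0.21, 2.48], [-1.53, 4.67], [0.24, 2.81], [-2.84, 2.84]. Speed limits (rad/s): [2.79, 2.79, 3.14, 3.14, 3.14, 3.14].

### API

Orientations are given as a unit quaternion [w, x, y, z].
In Python, from workcell import bot, capture, camera_info, masks_of gives the robot as it stands. The module is installed in compiled form; this text tells all that it offers.
- The arm moves only by the shell command python3 -m inch 'ROWS' [FORCE]. ROWS is text: rows parted by semicolons, each of 7 numbers parted by spaces: the shift along the world's x, y, z as a fraction of full scale, then the turn, a rotation vector about the world's x, y, z as a fraction of full scale, then the opening, from 0 (shut) to 1 (fully open). In form: dx dy dz ax ay az hand; .... A call has 1 to 5 rows; each row shifts and turns the commanded pose from where the row before left it; what a row does not reach is not made up. Full scale, the value 1, is 30 mm for a shift and 8 degrees for a turn. A row lasts 1/10 s, in which the tool goes at most 50 mm and 8.59 degrees, less where a joint would pass 70% of its speed; a pose out of reach is approached as far as the arm can. A call with a number of a shift or a turn outside -1 to 1 is refused whole. A call with a gripper value outside its range is refused whole. The fingers move at their own pace and stop on an object; FORCE is the grip in N (left out, the last holds). Time passes only in rows, so rows that do not move let the fingers close. It gives the time, the measured TCP pose, the force, the opening and the grip force at its end, in the units of the state.
- bot.sense(): the state, without advancing time (a new reading comes with each control period).
- capture(name): name is "side" or "top"; returns (picture, depth): 420x560x3 uint8, blue, green, red; 420x560 float32, m along the optical axis (not along the pixel's ray), 0 where there is no reading.
- camera_info(name): a dict with "fx", "fy", "cx", "cy" (pixels), "rvec" (rotation vector, rad) and "tvec" (3), from world to camera coordinates, as OpenCV has them. Camera axes: x right, y down, z forward; pixel columns grow to the right and rows downward; lengths in m; the calibration is good to about 2 mm. A picture is of the moment at which its call begins. camera_info takes no time and is no camera call.
- bot.close_job(): hands the job in; it is judged then, once.
Trained networks look in the newest picture that a camera, given by its name, has taken for a name from the list of things; names that differ only in an ending like _2 or _b are one class to them, and where a whole thing is asked for, a point or a joint stands for the part that bears it (a point fixed in the world has none). Each returns a list of dicts, best first, with "conf" (0 to 1); they miss things now and then, are a little off and sometimes report something else, mostly with a low value. They report only what shows in the picture. A call takes as long as a camera call. They do not tell look-alikes from the thing itself.
- masks_of(camera, label): "region" (420x560 bool, what is visible of it) and "box" ([centre column, centre row, width, height] in pixels, round what is visible of it).
The state is a dict: "t": time; "q": joint angles; "qvel": joint speeds; "effort": joint torques, N m; "ee_pos": TCP position; "tcp_rot": TCP orientation; "wrist_force": force on the tool from outside, world axes, zero at the start; "wrist_torque": the same for the moment, N m; "opening": finger opening in m; "gripper_force": force on a finger pad.
Only numpy, scipy, OpenCV 4.12 (cv2) and the standard library are available. Lean on these libraries where they do the work, as an engineer would, in place of code of your own. Each camera call takes 0.05 s, during which the arm holds its last target. There are 200 camera calls.

### The job

Get the feed unit on the bench running again: put the spanner that was left on its rails into the tool tray, lay every roller that is on the bench into a notch pair of the frame, one per bay (any bays), then press the keeper flap down over the stub ends until it clicks shut, then press the guard lid down until it clicks shut and stays. Only when the guard is shut, press the start button fully in and let it go. Leave the spray can, the grease tin and the jar standing where they are.

Things in the scene. Friction and masses are not known exactly. Their poses are not given: they have to be found in the camera images.
- roller1: Feed roller: black rubber cylinder 28 mm in diameter, 56 mm long, between two square aluminium bearing plates 32 x 32 x 6 mm, with steel stub ends 12 mm in diameter, 20 mm long, beyond the plates (108 mm overall, 0.16 kg). Origin at its centre, y axis along it; on the bench its origin is 16 mm up. Two to four of the four rollers are present.
- roller2: Another roller like roller1; may be absent.
- roller3: Another roller like roller1; may be absent.
- roller4: Another roller like roller1; may be absent.
- frame: Fixed roller frame: base plate 264 (x) x 170 x 8 mm, two steel rails along x at y = +-43 mm, 10 mm thick, tops 45.5 mm up, with four 90 degree V notches. Rollers lie along y, stub ends in a facing notch pair, bearing plates between the rails (4 mm play each end). Posts 10 mm thick, 80 mm tall at x = +-127 mm, y -95 to -35 and 45 to 75 mm, a 20 mm sill between. Origin under its centre, z up.
- frame_bay0 (a point): Centre of the first bay: where a seated roller's origin lies, 42 mm above the frame's underside, at frame x = -84 mm, y = 0.
- frame_bay1 (a point): The second bay, at frame x = -28 mm.
- frame_bay2 (a point): The third bay, at frame x = +28 mm.
- frame_bay3 (a point): The fourth bay, at frame x = +84 mm.
- keeper (a joint): Angle of the keeper, a steel flap 220 (frame x) x 42 x 6 mm hinged on the frame's -y side. 0 = shut, level just over the stub ends; starts open at 1.5 to 1.75 rad, swung out to -y. A spring reopens it unless it is pressed past a sprung ball, met about 0.3 rad before shut; that takes about 8 N near its free edge.
- keeper_hinge (a point): Middle of the keeper's hinge line (along frame x), at frame y = -84 mm, 56 mm up.
- keeper_edge (a point): On the keeper, middle of its outer (when shut, upper) face, 2 mm from the free edge, 40 mm from the hinge line.
- guard (a joint): Angle of the guard, a lid 260 (frame x) x 160 x 6 mm, grey plastic rim with a clear pane, hinged on the frame's +y side. 0 = shut, level over the frame, top 87 mm up; starts open, leaning outward, at 1.8 to 2.0 rad. A spring reopens it unless it is pressed past a sprung ball, met about 0.09 rad before shut; that takes about 8 N near its free edge.
- guard_hinge (a point): Middle of the guard's hinge line (along frame x), at frame y = +66 mm, 84 mm up.
- guard_edge (a point): On the guard, middle of its outer (when shut, upper) face, on the grey bar by the free edge, 147 mm from the hinge line; a 60 mm wide tab sticks out from 160 to 171 mm.
- spanner: A flat steel spanner 130 mm long (shaft 17 mm wide, 7 mm thick; open head 38 mm wide, 8 mm thick; ring end 32 mm across; 0.1 kg), at first lying along the frame's y across the tops of both rails, between the two middle bays. Origin at the centre of its underside, x along it towards the open head.
- tray: Low open black tool tray 170 (x) x 110 (y) x 28 mm, walls 4 mm, fixed. Origin under its centre.
- tray_in (a point): Centre of the tray's inner floor, axes as the tray's.
- start (a joint): Travel of the start button, 0 = out, 6 mm = fully in (about 5 N); it springs back.
- start_top (a point): Centre of the top of the white start button (28 mm in diameter), on a fixed grey box 70 x 70 x 40 mm; presses straight down.
- spray: Bystander: aerosol can 54 mm in diameter, 160 mm tall, loose. Origin under its centre.
- tin: Bystander: dark grease tin 72 mm in diameter, 65 mm tall, loose. Origin under its centre.
- jar: Bystander: small jar 60 mm in diameter, 80 mm tall, loose. Origin under its centre.
Not all that is in view belongs to the job. What is shaped like the roller4 but red or white is not meant.

How it is judged:
On the way, in this order (a step that is already met when the one before it is completed fails the run):
1. every roller present lies in a bay of the frame ((distance between roller1 and frame_bay0 below 0.01 m or distance between roller1 and frame_bay1 below 0.01 m or distance between roller1 and frame_bay2 below 0.01 m or distance between roller1 and frame_bay3 below 0.01 m) and angle between the y axis of each of roller1, roller2, roller3, roller4 and the y axis of frame, either way round below 0.12 rad and (distance between roller2 and frame_bay0 below 0.01 m or distance between roller2 and frame_bay1 below 0.01 m or distance between roller2 and frame_bay2 below 0.01 m or distance between roller2 and frame_bay3 below 0.01 m) and (distance between roller3 and frame_bay0 below 0.01 m or distance between roller3 and frame_bay1 below 0.01 m or distance between roller3 and frame_bay2 below 0.01 m or distance between roller3 and frame_bay3 below 0.01 m) and (distance between roller4 and frame_bay0 below 0.01 m or distance between roller4 and frame_bay1 below 0.01 m or distance between roller4 and frame_bay2 below 0.01 m or distance between roller4 and frame_bay3 below 0.01 m) and linear speed of each of roller1, roller2, roller3, roller4 below 0.05 m/s), for 0.2 s.
2. the keeper is pressed shut over them (value of joint keeper below 0.08 rad), for 0.2 s.
3. the guard is pressed shut (value of joint keeper below 0.08 rad and value of joint guard below 0.035 rad), for 0.2 s.
4. the start button is pressed fully in with the guard shut (value of joint guard below 0.035 rad and value of joint start above 0.0045 m).
At the end, for the whole second after the job is handed in: Each roller present rests within 10 mm of a bay centre, within 0.12 rad of its direction; keeper held under 0.08 rad and guard under 0.035 rad, untouched; button out; spanner on the tray floor (centre within 70 mm along and 45 mm across of its middle, under 16 mm up) (all of step 1 and all of step 3 and value of joint start below 0.002 m and x of spanner in the frame of tray_in between -0.07 and 0.07 m and y of spanner in the frame of tray_in between -0.045 and 0.045 m and z of spanner in the frame of tray_in below 0.016 m).
It fails at once if a bystander is pushed more than 6 cm or knocked over (distance of any of spray, tin, jar from where it was at the start of the episode above 0.06 m or angle between any of spray, tin, jar's own z axis and vertical above 0.5 rad).
It fails at once if the start button is pressed while the guard is not shut (value of joint start above 0.0045 m and value of joint guard above 0.08 rad).
Of roller1, roller2, roller3, roller4 only 2 to 4 are there at a start; the rules pass over those that are not, and their reading is None.
At some moment in a run one of roller1, roller2, roller3, roller4 may be knocked a few centimetres aside while the robot is not near it.
Once in a run the grip may slacken for a moment while it holds something.
It also fails if it takes over 210 s, if anything falls off the work surface, if the arm or the gripper's body presses on something with over 40 N, if the wrist force passes 120 N, or if a joint passes its speed limit or range.

## Working session

There is one attempt and no reset: what is moved stays moved. The work goes in short steps, Python scripts to look and compute and a shell command to move; the robot and the scene stay as the last step left them, time stands still between calls to the robot, and variables do not carry over. Pictures are saved under pics/ and viewed, at most 14 in all, crops included, and the job is handed in when it is done.

```bash
mkdir -p pics
cat > h.py <<'E'
import numpy as np, cv2
from workcell import bot, capture, camera_info, masks_of
def cam(n):
    c=camera_info(n); K=np.array([[c['fx'],0,c['cx']],[0,c['fy'],c['cy']],[0,0,1]]); R=cv2.Rodrigues(np.array(c['rvec'],float))[0]
    return K,R,np.array(c['tvec'],float).reshape(3)
def cloud(n,d):
    K,R,t=cam(n); v,u=np.mgrid[:420,:560]
    P=np.stack([(u-K[0,2])/K[0,0]*d,(v-K[1,2])/K[1,1]*d,d],-1)
    return (P-t)@R
def proj(n,p):
    K,R,t=cam(n); q=K@(R@np.array(p)+t); return q[:2]/q[2]
E
python3 - <<'E'
from h import *
for n in("side","top"):
    p,d=capture(n); cv2.imwrite(f"pics/{n}0.png",p); np.save(f"{n}0.npy",d)
    K,R,t=cam(n); print(n,K[0,0],-R.T@t,R[2])
    P=cloud(n,d)
    for l in "roller1 frame keeper guard spanner tray start spray tin jar".split():
        for m in masks_of(n,l):
            if m['conf']<.25: continue
            r=m['region']&(d>0); q=P[r]
            if len(q)<5: continue
            xy=q[:,:2].astype(np.float32); rect=cv2.minAreaRect(xy)
            print(l,round(m['conf'],2),np.round(m['box']).astype(int),'med',np.median(q,0).round(3),'z95',np.percentile(q[:,2],95).round(3),'rect',np.round(rect[0],3),np.round(rect[1],3),round(rect[2]))
print(bot.sense(), bot.grasp_offset)
E
```

```text
side 466.05107558088037 [ 0.28006223 -0.9708082   1.06417094] [ 0.17119037  0.70455556 -0.68869102]
roller1 0.9 [388 307  13  38] med [ 0.749 -0.328  0.026] z95 0.032 rect [ 0.756 -0.317] [0.116 0.034] 63
roller1 0.81 [295 243  32  20] med [ 0.566 -0.056  0.024] z95 0.032 rect [ 0.567 -0.041] [0.104 0.052] 10
roller1 0.81 [211 307  34  26] med [ 0.289 -0.206  0.025] z95 0.033 rect [ 0.291 -0.195] [0.046 0.108] 51
roller1 0.79 [310 277  38  22] med [ 0.581 -0.189  0.025] z95 0.033 rect [ 0.581 -0.176] [0.109 0.051] 15
roller1 0.76 [252 249  32  15] med [ 0.437 -0.036  0.024] z95 0.032 rect [ 0.434 -0.027] [0.102 0.051] 14
roller1 0.6 [208 358  45  23] med [ 0.252 -0.361  0.026] z95 0.032 rect [ 0.254 -0.351] [0.043 0.108] 55
roller1 0.59 [263 292  36  18] med [ 0.433 -0.196  0.025] z95 0.033 rect [ 0.43  -0.189] [0.1   0.048] 22
roller1 0.55 [343 316  12  11] med [ 0.609 -0.348  0.061] z95 0.065 rect [ 0.614 -0.342] [0.044 0.026] 42
frame 0.94 [261 172  96 106] med [0.527 0.27  0.101] z95 0.227 rect [0.555 0.346] [0.526 0.285] 79
keeper 0.73 [266 197  75  15] med [0.519 0.113 0.077] z
[... 3094 characters left out ...]
54] 29
{'t': 1.1, 'q': array([-1.45698702e+00,  2.86255259e-01,  1.57666520e+00,  1.72580717e-05,
        1.27857653e+00, -1.49973758e-01]), 'qvel': array([-0.00026816, -0.00037181, -0.00186079, -0.00027039, -0.00064993,
        0.00074612]), 'effort': array([ 3.75929612e-04, -4.05970144e+01, -2.92942339e+01, -5.19159721e-05,
        5.90556865e-04, -3.74175102e-06]), 'ee_pos': array([ 0.17604645, -0.65164645,  0.2313736 ]), 'tcp_rot': array([4.79719276e-05, 9.91315238e-01, 1.31507020e-01, 7.39715939e-06]), 'wrist_force': array([ 0.6051019 ,  0.23245536, -0.43324716]), 'wrist_torque': array([ 0.06766617,  0.00357709, -0.00182066]), 'gripper_force': 0.0, 'opening': 0.08552242362574466} 0.0187
```

Run:
```python
from h import *
p=cv2.imread("pics/top0.png"); cv2.imwrite("pics/v1.png",cv2.resize(p[60:380,90:490],None,fx=2,fy=2,interpolation=cv2.INTER_CUBIC)[:600])
p=cv2.imread("pics/side0.png"); cv2.imwrite("pics/v2.png",cv2.resize(p[110:400,170:430],None,fx=2,fy=2,interpolation=cv2.INTER_CUBIC))
```

```text
(no output)
```

View pics/v1.png

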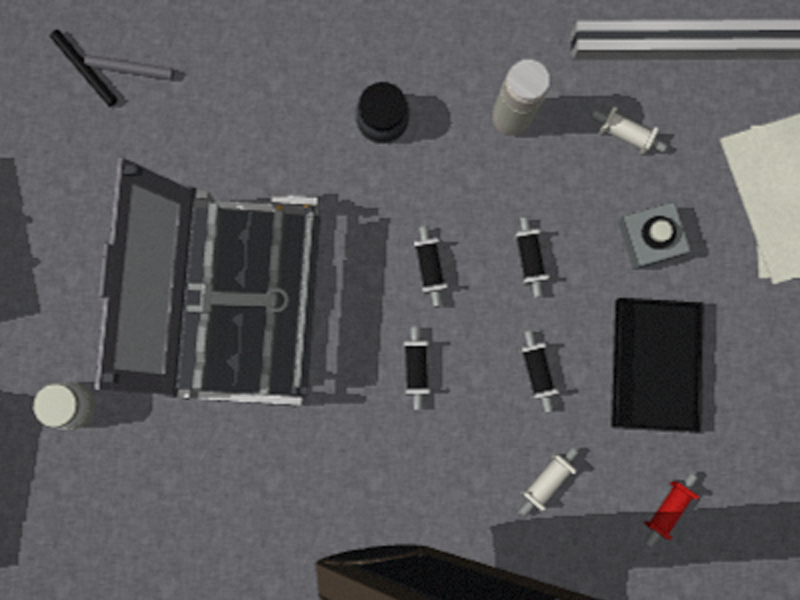

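View pics/v2.png

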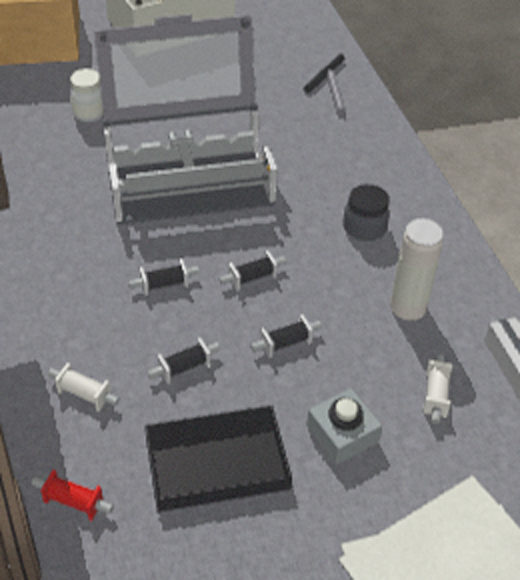

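Top view: four black rollers at crop (430,262), (532,257), (417,366), (540,370). The white and red ones are decoys. The spanner lies across the frame rails at (240,298), with the tray at (657,365) and the button at (660,232). Next I'll fit precise poses.

```bash
cat >> h.py <<'E'
from scipy.optimize import least_squares, minimize
def rollers(n,d,p,guesses,rad=.062,zb=0.0):
    """fit centre/yaw from depth points around each guess"""
    P=cloud(n,d); out=[]
    for g in guesses:
        m=(d>0)&(np.hypot(P[...,0]-g[0],P[...,1]-g[1])<rad)&(P[...,2]>zb+.014)&(P[...,2]<zb+.045)
        q=P[m]; c=q[:,:2].mean(0); 
        w=np.linalg.svd(q[:,:2]-c,full_matrices=False)[2][0]
        if w[1]<0: w=-w
        s=(q[:,:2]-c)@w; 
        top=q[(q[:,2]>zb+.024)]; nrm=np.array([w[1],-w[0]])
        t=(top[:,:2]-c)@nrm
        lo,hi=np.percentile(s,1),np.percentile(s,99)
        cc=c+w*(lo+hi)/2+nrm*np.median(t)
        pl=q[(q[:,2]>zb+.029)][:,:2]; 
        a=(pl-c)@w; a1=np.median(a[a>.005+0]) if (a>.005).any() else 0; a2=np.median(a[a<-.005]) if (a<-.005).any() else 0
        cp=c+w*(a1+a2)/2+nrm*np.median(t)
        out.append((cc.round(4),cp.round(4),round(np.degrees(np.arctan2(w[1],w[0])),1),round(hi-lo,4),round(a1-a2,4),round(np.percentile(q[:,2],98),4)))
    return out
E
python3 - <<'E'
from h import *
import scipy.ndimage as nd
for n in("side","top"):
    d=np.load(f"{n}0.npy"); p=cv2.imread(f"pics/{n}0.png"); P=cloud(n,d)
    for r in rollers(n,d,p,[(.437,-.026),(.432,-.187),(.582,-.183),(.570,-.046)]): print(n,*r)
    q=P[(d>0)&(P[...,0]>.3)&(P[...,0]<.75)&(P[...,1]>.05)&(P[...,1]<.42)]
    # rails & posts fit: model height map on local grid
    r=q[(q[:,2]>.03)&(q[:,2]<.0495)]; po=q[(q[:,2]>.074)&(q[:,2]<.084)]
    def cost(v):
        c,s=np.cos(v[2]),np.sin(v[2]); R=np.array([[c,-s],[s,c]])
        l=(r[:,:2]-v[:2])@R; x,y=l.T
        dist=np.abs(np.abs(x)-56); 
        xn=np.min(np.abs(x[:,None]-np.array([-.084,-.028,.028,.084])),1)
        top=np.where(np.abs(x)<.119,np.minimum(.0455,.0335+xn),9)
        e=np.maximum(np.abs(np.abs(y)-.043)-.004,0)
        e=np.hypot(e,np.where(top<1,r[:,2]-top,.0))
        a=np.minimum(e,.008)**2
        l=(po[:,:2]-v[:2])@R; x,y=l.T
        ey=np.where(y<.005,np.maximum(np.abs(y+.065)-.03,0),np.maximum(np.abs(y-.06)-.015,0))
        b=np.minimum(np.hypot(np.maximum(np.abs(np.abs(x)-.127)-.004,0),ey),.008)**2
        return (a.sum()+b.sum())*1e4
    best=min((minimize(cost,(x0,y0,np.radians(a)),method='Nelder-Mead',options=dict(xatol=1e-5,fatol=1e-5,initial_simplex=[(x0,y0,np.radians(a)),(x0+.006,y0,np.radians(a)),(x0,y0+.006,np.radians(a)),(x0,y0,np.radians(a+2))])) for x0 in(.515,.525,.535) for y0 in(.19,.2,.21,.22) for a in(-5,-3)),key=lambda o:o.fun)
    print(n,'frame',best.x[:2].round(4),np.degrees(best.x[2]).round(2),best.fun,len(r),len(po))
    # spanner
    v=best.x; s=q[(q[:,2]>.0495)&(q[:,2]<.057)]; c,sn=np.cos(v[2]),np.sin(v[2]); l=(s[:,:2]-v[:2])@np.array([[c,-sn],[sn,c]])
    l=l[(np.abs(l[:,0])<.022)&(np.abs(l[:,1])<.09)]; print('spanner local',l.mean(0).round(4),np.percentile(l,[1,99],axis=0).round(4).tolist())
    sh=l[np.abs(l[:,1])<.03]; print('shaft x',sh[:,0].min(),sh[:,0].max(),np.polyfit(sh[:,1],sh[:,0],1))
    # button, tray
    b=P[(d>0)&(np.hypot(P[...,0]-.608,P[...,1]+.345)<.03)&(P[...,2]>.052)]; print('btn',b.mean(0).round(4),np.percentile(b,[2,98],axis=0).round(4).tolist())
    t=P[(d>0)&(np.abs(P[...,0]-.44)<.11)&(np.abs(P[...,1]+.347)<.08)&(P[...,2]>.022)&(P[...,2]<.032)]; print('tray',cv2.minAreaRect(t[:,:2].astype(np.float32)))
E
```

```text
side [ 0.4353 -0.0338] [ 0.4353 -0.0338] 0.8 0.103 0.0507 0.0343
side [ 0.4308 -0.1921] [ 0.4303 -0.1922] 13.7 0.1038 0.0536 0.034
side [ 0.5814 -0.186 ] [ 0.5827 -0.1858] 7.9 0.1039 0.0538 0.0342
side [ 0.5691 -0.0525] [ 0.5691 -0.0525] 8.2 0.1027 0.0548 0.0339
side frame [0.5251 0.2001] -4.18 319.37508323338795 472 361
spanner local [-0.0026  0.0136] [[-0.0215, -0.0867], [0.0147, 0.0628]]
shaft x -0.010215266256268393 0.007027636301824136 [-0.04842199 -0.00164306]
btn [ 0.6069 -0.3494  0.0583] [[0.5893, -0.3671, 0.0521], [0.6266, -0.3302, 0.0649]]
tray ((0.43779584765434265, -0.3458833694458008), (0.113942451775074, 0.17022031545639038), 86.28687286376953)
top [ 0.4365 -0.0269] [ 0.437  -0.0268] 1.7 0.1041 0.0491 0.0347
top [ 0.432  -0.1853] [ 0.432  -0.1853] 13.2 0.103 0.0524 0.0342
top [ 0.5828 -0.1799] [ 0.5816 -0.1801] 9.2 0.1026 0.0525 0.0341
top [ 0.5708 -0.0465] [ 0.5709 -0.0465] 9.3 0.1038 0.0545 0.0354
top frame [0.5273 0.2035] -4.19 276.56489883519083 854 420
spanner local [-0.0021  0.003 ] [[-0.0208, -0.0647], [0.0147, 0.0626]]
shaft x -0.011406142151507245 0.006984179639699873 [-0.04724396 -0.00212848]
btn [ 0.6079 -0.3417  0.0588] [[0.5902, -0.3605, 0.0524], [0.6266, -0.3243, 0.0654]]
tray ((0.43879234790802, -0.3433836102485657), (0.11227820813655853, 0.1697579026222229), 86.05287170410156)
```

```bash
python3 -m inch '1 1 0 0 0 1 1;1 1 0 0 0 1 1;1 1 0 0 0 1 1;1 1 0 0 0 1 1;1 1 0 0 0 1 1' 60 | tail -1
python3 -m inch '1 1 0 0 0 1 1;1 1 0 0 0 1 1;1 1 0 0 0 1 1;1 1 0 0 0 1 1;1 1 0 0 0 0.17 1'
python3 -m inch '1 1 0 0 0 0 1;0.6 1 0 0 0 0 1;0 1 0 0 0 0 1;0 1 0 0 0 0 1;0 1 0 0 0 0 1'
python3 -m inch '0 1 0 0 0 0 1;0 1 0 0 0 0 1;0 1 0 0 0 0 1;0 1 0 0 0 0 1;0 1 0 0 0 0 1'
python3 -m inch '0 1 0 0 0 0 1;0 1 0 0 0 0 1;0 1 0 0 0 0 1;0 1 0 0 0 0 1;0 1 0 0 0 0 1'
python3 -m inch '0 1 0 0 0 0 1;0 1 0 0 0 0 1;0 1 0 0 0 0 1;0 0.47 0 0 0 0 1;0 0 0 0 0 0 1'
```

```text
gripper_force: 0.0
t: 2.1
ee_pos: [0.4771, -0.3503, 0.2316]
tcp_rot: [0.0, 0.715, 0.699, -0.0]
wrist_force: [-0.3, -0.7, 0.0]
opening: 0.0854
gripper_force: 0.0
t: 2.6
ee_pos: [0.5241, -0.2003, 0.2314]
tcp_rot: [0.0, 0.716, 0.698, 0.0]
wrist_force: [0.2, -0.1, 0.8]
opening: 0.0856
gripper_force: 0.0
t: 3.1
ee_pos: [0.5239, -0.0504, 0.2316]
tcp_rot: [0.0, 0.716, 0.698, 0.0]
wrist_force: [0.6, 0.1, -0.1]
opening: 0.0854
gripper_force: 0.0
t: 3.6
ee_pos: [0.5239, 0.0996, 0.2316]
tcp_rot: [0.0, 0.716, 0.698, 0.0]
wrist_force: [0.4, -0.2, 0.3]
opening: 0.0852
gripper_force: 0.0
t: 4.1
ee_pos: [0.5238, 0.2037, 0.2313]
tcp_rot: [0.0, 0.716, 0.699, -0.0]
wrist_force: [0.4, 0.3, 0.4]
opening: 0.0856
gripper_force: 0.0
```

```bash
python3 -m inch '0 0 -1 0 0 0 0.8;0 0 -1 0 0 0 0.6;0 0 -1 0 0 0 0.6;0 0 -1 0 0 0 0.6;0 0 -1 0 0 0 0.6' 60 | tail -1
python3 -m inch '0 0 -1 0 0 0 0.6;0 0 -0.35 0 0 0 0.6;0 0 0 0 0 0 0;0 0 0 0 0 0 0;0 0 0 0 0 0 0'
python3 -m inch '0 0 0 0 0 0 0;0 0 0 0 0 0 0;0 0 0 0 0 0 0;0 0 0.5 0 0 0 0;0 0 0.5 0 0 0 0'
```

```text
gripper_force: 0.0
t: 5.1
ee_pos: [0.5258, 0.2025, 0.0431]
tcp_rot: [0.001, 0.716, 0.698, 0.002]
wrist_force: [0.8, -0.1, -0.7]
opening: 0.0148
gripper_force: 59.0
t: 5.6
ee_pos: [0.5233, 0.2025, 0.0712]
tcp_rot: [-0.001, 0.716, 0.698, -0.001]
wrist_force: [1.0, 0.2, -1.0]
opening: 0.0149
gripper_force: 59.1
```

```bash
python3 -m inch '0 0 1 0 0 0 0;0 0 1 0 0 0 0;0 0 1 0 0 0 0;0 0 1 0 0 0 0;0 -1 0 0 0 0 0' | tail -1
python3 -m inch '0 -1 0 0 0 -1 0;0 -1 0 0 0 -1 0;0 -1 0 0 0 -1 0;0 -1 0 0 0 -1 0;0 -1 0 0 0 -1 0' | tail -1
python3 -m inch '0 -1 0 0 0 -1 0;0 -1 0 0 0 -1 0;0 -1 0 0 0 -1 0;0 -1 0 0 0 -1 0;0 -1 0 0 0 -1 0' | tail -1
python3 -m inch '-1 -1 0 0 0 -1 0;-1 -1 0 0 0 -0.56 0;-0.83 -1 0 0 0 0 0;0 -1 0 0 0 0 0;0 -1 0 0 0 0 0' | tail -1
python3 -m inch '0 -1 0 0 0 0 0;0 -1 -0.5 0 0 0 0;0 -0.25 -1 0 0 0 0;0 0 -1 0 0 0 0;0 0 -1 0 0 0 0' 
python3 -m inch '0 0 -1 0 0 0 0;0 0 -0.8 0 0 0 0;0 0 0 0 0 0 0'
python3 - <<'E'
from h import *
p,d=capture("top"); cv2.imwrite("pics/v3.png",cv2.resize(p[60:360,100:500],None,fx=2,fy=2))
E
```

```text
gripper_force: 59.0
gripper_force: 58.9
gripper_force: 58.9
gripper_force: 59.0
t: 8.1
ee_pos: [0.4392, -0.3456, 0.086]
tcp_rot: [0.0, 0.999, -0.035, 0.001]
wrist_force: [0.3, -0.5, -0.7]
opening: 0.0146
gripper_force: 58.9
t: 8.4
ee_pos: [0.4371, -0.3426, 0.0288]
tcp_rot: [-0.003, 0.999, -0.035, -0.003]
wrist_force: [0.1, 0.8, -0.5]
opening: 0.0155
gripper_force: 39.9
```

View pics/v3.png

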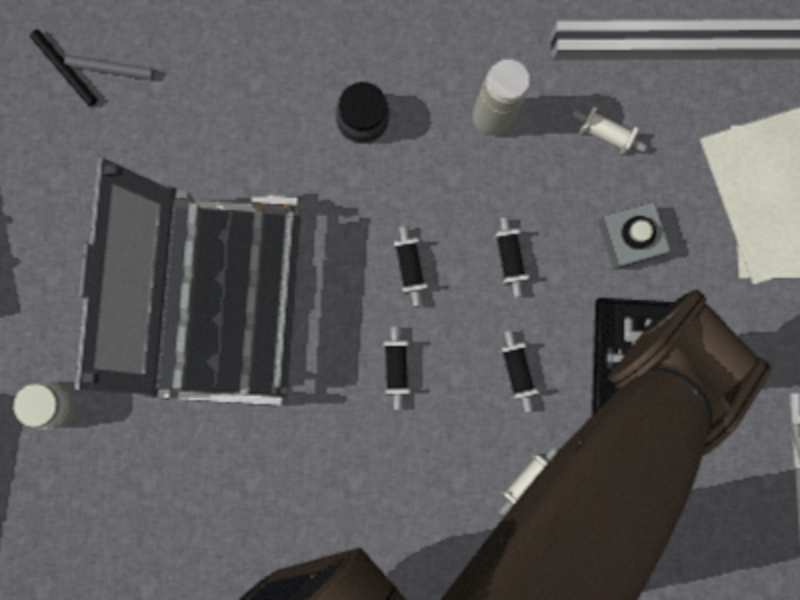

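The spanner head shows at (640,330), inside the tray, and the frame is clear. Next: lower and release.

```bash
python3 -m inch '0 0 -0.6 0 0 0 0;0 0 0 0 0 0 0;0 0 0 0 0 0 0.5;0 0 0 0 0 0 0.6;0 0 0 0 0 0 0.6'
python3 -m inch '0 0 1 0 0 0 0.6;0 0 1 0 0 0 0.6;0 0 1 0 0 0 0.6'
python3 - <<'E'
from h import *
for n in("top","side"):
    p,d=capture(n); cv2.imwrite(f"pics/{n}1.png",p); np.save(f"{n}1.npy",d)
    P=cloud(n,d); 
    for m in masks_of(n,"spanner")[:2]:
        q=P[m['region']&(d>0)]; print(m['conf'],np.median(q,0),np.percentile(q[:,2],95),cv2.minAreaRect(q[:,:2].astype(np.float32)))
    for r in rollers(n,d,p,[(.437,-.026),(.432,-.187),(.582,-.183),(.570,-.046)]): print(n,*r)
cv2.imwrite("pics/v4.png",cv2.resize(p[270:400,220:380],None,fx=3,fy=3))
E
```

```text
t: 8.95
ee_pos: [0.4399, -0.3458, 0.0155]
tcp_rot: [0.001, 0.999, -0.035, 0.001]
wrist_force: [0.2, -0.8, -0.5]
opening: 0.0512
gripper_force: 0.0
t: 9.25
ee_pos: [0.4392, -0.3451, 0.1055]
tcp_rot: [0.0, 0.999, -0.035, 0.0]
wrist_force: [-0.3, -0.1, -0.2]
opening: 0.051
gripper_force: 0.0
0.7 [ 0.48208901 -0.34229227  0.01014588] 0.01562270091412019 ((0.45976147055625916, -0.3376278877258301), (0.0756397470831871, 0.08735870569944382), 43.09547805786133)
0.23 [0.52949086 0.24932904 0.04406664] 0.2313408952864698 ((0.5564272403717041, 0.25123438239097595), (0.2951466739177704, 0.31871291995048523), 85.85710906982422)
top [ 0.4371 -0.0268] [ 0.4358 -0.0269] 1.6 0.103 0.0518 0.0352
top [ 0.4319 -0.1853] [ 0.4296 -0.1858] 13.5 0.1032 0.0512 0.0346
top [ 0.5823 -0.18  ] [ 0.583  -0.1799] 9.2 0.1034 0.0553 0.0345
top [ 0.5716 -0.0464] [ 0.5698 -0.0467] 9.5 0.1025 0.0481 0.0347
0.78 [ 0.44171161 -0.34471935  0.01035898] 0.014441530251860724 ((0.4355410635471344, -0.34296008944511414), (0.046354029327631, 0.129396453499794), 88.04789733886719)
side [ 0.3861 -0.0345] [ 0.3862 -0.0345] 145.1 0.0129 0 0.0252
side [ 0.4084 -0.1973] [ 0.413  -0.1967] 7.4 0.0588 0.025 0.033
side [ 0.5815 -0.1863] [ 0.5815 -0.1863] 9.0 0.1049 0.0512 0.0338
side [ 0.6091 -0.0494] [ 0.6064 -0.0519] 42.9 0.0313 0.0075 0.0281
```

View pics/v4.png

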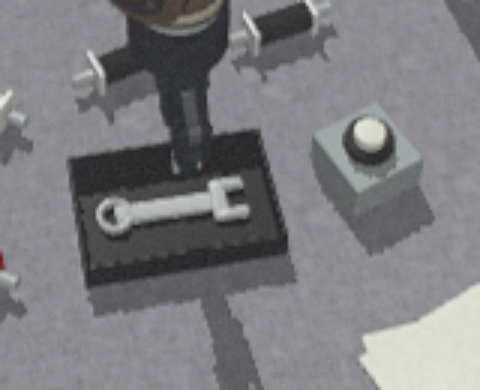

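The spanner lies flat on the tray floor at about (170,208). Next, roller 2 at (.4315,-.187).

```bash
python3 -m inch '-0.26 1 0 0 0 1 0.6;0 1 0 0 0 1 0.6;0 1 0 0 0 0.17 0.6;0 1 0 0 0 0 0.6;0 1 0 0 0 0 0.6' 60| tail -1
python3 -m inch '0 0.28 -0.5 0 0 0 0.6;0 0 -1 0 0 0 0.6;0 0 -1 0 0 0 0.6;0 0 -0.88 0 0 0 0.6;0 0 0 0 0 0 0.3'
python3 -m inch '0 0 0 0 0 0 0.1;0 0 0 0 0 0 0.1;0 0 0 0 0 0 0.1;0 0 0 0 0 0 0;0 0 0.5 0 0 0 0'
python3 -m inch '0 0 1 0 0 0 0;0 0 1 0 0 0 0;0 0 1 0 0 0 0;0 0 1 0 0 0 0;0 0 0.5 0 0 0 0'
```

```text
gripper_force: 0.0
t: 10.45
ee_pos: [0.4297, -0.1856, -0.0007]
tcp_rot: [-0.002, 0.993, 0.116, -0.002]
wrist_force: [0.0, -0.1, -0.0]
opening: 0.0382
gripper_force: 0.0
t: 10.95
ee_pos: [0.4296, -0.1854, 0.016]
tcp_rot: [-0.002, 0.993, 0.116, -0.002]
wrist_force: [0.5, 0.7, -1.6]
opening: 0.0261
gripper_force: 59.1
t: 11.45
ee_pos: [0.4324, -0.1873, 0.1558]
tcp_rot: [0.002, 0.993, 0.116, 0.002]
wrist_force: [1.1, -1.0, -1.9]
opening: 0.0261
gripper_force: 59.1
```

```bash
python3 -m inch '0 1 0 0 0 1 0;0 1 0 0 0 1 0;0 1 0 0 0 1 0;0 1 0 0 0 1 0;0.95 1 0 0 0 1 0' | tail -1
python3 -m inch '1 1 0 0 0 1 0;1 1 0 0 0 1 0;1 1 0 0 0 1 0;1 1 0 0 0 1 0;1 1 0 0 0 0.05 0' | tail -1
python3 -m inch '0 1 0 0 0 0 0;0 1 0 0 0 0 0;0 0.75 0 0 0 0 0;0 0 0 0 0 0 0;0 0 0 0 0 0 0'
python3 - <<'E'
from h import *
s=[bot.sense()['ee_pos']]
for n in("top","side"):
    p,d=capture(n); cv2.imwrite(f"pics/{n}2.png",p); np.save(f"{n}2.npy",d); s.append(bot.sense()['ee_pos'])
    u=proj(n,(.61,.196,.165)); print(n,u)
    a,b=int(u[1]),int(u[0]); c=cv2.resize(p[a-70:a+70,b-60:b+60],None,fx=3,fy=3); globals()[n]=c
cv2.imwrite("pics/v5.png",np.hstack([top,side])); print(s)
E
```

```text
gripper_force: 59.3
gripper_force: 59.3
t: 12.95
ee_pos: [0.6094, 0.196, 0.1522]
tcp_rot: [0.0, 0.732, 0.681, -0.0]
wrist_force: [-0.1, -0.3, -1.6]
opening: 0.0261
gripper_force: 59.5
top [204.71986219 168.3007874 ]
side [288.19455282 157.15727422]
[array([0.60944045, 0.19596423, 0.15220799]), array([0.60958911, 0.19534559, 0.15228501]), array([0.60971986, 0.19497257, 0.15235631])]
```

View pics/v5.png

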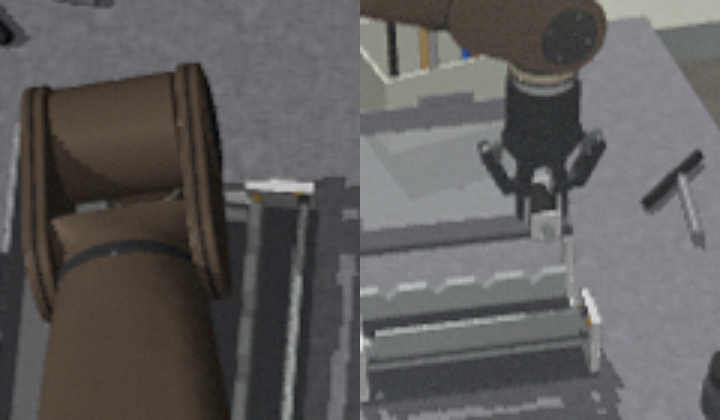

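The side view shows the held roller end-on at about (545,222), above the far-right notches. Next I'll check its along-axis offset against the frame in the same camera.

```bash
cat >> h.py <<'E'
FR={'side':(.5251,.2001,-4.18),'top':(.5273,.2035,-4.19)}
def local(n,q):
    x,y,a=FR[n]; a=np.radians(a); R=np.array([[np.cos(a),-np.sin(a)],[np.sin(a),np.cos(a)]])
    l=q.copy(); l[...,:2]=(q[...,:2]-(x,y))@R; return l
E
python3 - <<'E'
from h import *
d=np.load("side2.npy"); l=local("side",cloud("side",d))
m=(d>0)&(abs(l[...,0]-.084)<.025)&(l[...,1]<0)&(l[...,1]>-.08)&(l[...,2]>.14)&(l[...,2]<.19)
q=l[m]; print(len(q)); print(q[np.argsort(q[:,1])].round(4)[::4])
E
```

```text
173
[[ 0.086  -0.0543  0.168 ]
 [ 0.0835 -0.051   0.1698]
 [ 0.0775 -0.049   0.1691]
 [ 0.0879 -0.0446  0.1722]
 [ 0.0856 -0.0402  0.1731]
 [ 0.0895 -0.0359  0.1811]
 [ 0.0804 -0.0341  0.1732]
 [ 0.0742 -0.0334  0.1696]
 [ 0.0839 -0.0321  0.179 ]
 [ 0.0972 -0.0315  0.1611]
 [ 0.0873 -0.0312  0.178 ]
 [ 0.0906 -0.0311  0.1735]
 [ 0.0971 -0.0304  0.1761]
 [ 0.0684 -0.0299  0.1717]
 [ 0.0779 -0.0296  0.1819]
 [ 0.094  -0.0295  0.1797]
 [ 0.0946 -0.0291  0.1557]
 [ 0.0973 -0.0287  0.1826]
 [ 0.0686 -0.0285  0.1784]
 [ 0.0687 -0.0278  0.1818]
 [ 0.0849 -0.0269  0.179 ]
 [ 0.0986 -0.0257  0.1525]
 [ 0.086  -0.0209  0.1823]
 [ 0.0902 -0.0163  0.1783]
 [ 0.0746 -0.0141  0.1788]
 [ 0.0716 -0.0127  0.1782]
 [ 0.0687 -0.0112  0.1736]
 [ 0.1013 -0.0103  0.1725]
 [ 0.0981 -0.0095  0.1802]
 [ 0.1015 -0.0089  0.1754]
 [ 0.0692 -0.0087  0.1637]
 [ 0.0661 -0.008   0.1597]
 [ 0.0854 -0.0077  0.1806]
 [ 0.0598 -0.0067  0.1832]
 [ 0.06   -0.0061  0.167 ]
 [ 0.0632 -0.0055  0.1819]
 [ 0.1055 -0.0054  0.1763]
 [ 0.0634 -0.005   0.1737]
 [ 0.0667 -0.0044  0.1845]
 [ 0.0734 -0.0035  0.1752]
 [ 0.0605 -0.0029  0.1843]
 [ 0.0865 -0.0023  0.1843]
 [ 0.1    -0.0014  0.1662]
 [ 0.0609 -0.0006  0.1747]]
```

```bash
python3 -m inch '0 0 -1 0 0 0 0;0 0 -1 0 0 0 0;0 0 -1 0 0 0 0;0 0 -0.75 0 0 0 0;0 0 0 0 0 0 0' 
python3 -m inch '0 0 -0.2 0 0 0 0;0 0 -0.15 0 0 0 0;0 0 0 0 0 0 0'
python3 - <<'E'
from h import *
d=capture("side"); d=d[1]; l=local("side",cloud("side",d))
m=(d>0)&(abs(l[...,0]-.084)<.013)&(l[...,1]<-.02)&(l[...,1]>-.06)&(l[...,2]>.03)&(l[...,2]<.19)
q=l[m]; print(q[np.argsort(q[:,1])].round(4)[::6])
E
```

```text
t: 13.55
ee_pos: [0.6067, 0.194, 0.0356]
tcp_rot: [-0.002, 0.733, 0.68, -0.004]
wrist_force: [-0.8, -0.2, -1.7]
opening: 0.0258
gripper_force: 59.5
t: 13.85
ee_pos: [0.6105, 0.1957, 0.0303]
tcp_rot: [0.0, 0.733, 0.68, 0.001]
wrist_force: [-0.3, 0.6, -1.0]
opening: 0.0261
gripper_force: 59.5
[[ 0.0953 -0.0399  0.1716]
 [ 0.086  -0.0365  0.1897]
 [ 0.0927 -0.036   0.1808]
 [ 0.0953 -0.0352  0.0648]
 [ 0.0928 -0.0348  0.1876]
 [ 0.0902 -0.0343  0.1641]
 [ 0.0903 -0.0334  0.1674]
 [ 0.0773 -0.0329  0.1844]
 [ 0.0724 -0.0324  0.0572]
 [ 0.0904 -0.0314  0.1816]
 [ 0.0713 -0.031   0.18  ]
 [ 0.0878 -0.0305  0.1576]
 [ 0.0867 -0.0284  0.0561]
 [ 0.0883 -0.0277  0.1594]
 [ 0.0905 -0.0264  0.0538]
 [ 0.081  -0.0222  0.0605]]
```

```bash
python3 -m inch '0 0 0 0 0 0 0.4;0 0 0 0 0 0 0.47;0 0 0 0 0 0 0.47' 
python3 -m inch '0 0 1 0 0 0 0.47;0 0 1 0 0 0 0.47;0 0 1 0 0 0 0.6;0 -1 0.5 0 0 0 0.6;0 -1 0 0 0 0 0.6' 
python3 -m inch '-0.1 -1 0 0 0 -1 0.6;-0.1 -1 0 0 0 -1 0.6;0 -1 0 0 0 -1 0.6;0 -1 0 0 0 -1 0.6;0 -1 0 0 0 -1 0.6'
python3 - <<'E'
from h import *
for n in("top","side"):
    p,d=capture(n); cv2.imwrite(f"pics/{n}3.png",p); np.save(f"{n}3.npy",d)
    for r in rollers(n,d,p,[(.437,-.026),(.582,-.183),(.570,-.046)]): print(n,*r)
    l=local(n,cloud(n,d)); m=(d>0)&(abs(l[...,0]-.084)<.022)&(abs(l[...,1])<.07)&(l[...,2]>.046)&(l[...,2]<.075); q=l[m]
    print(n,np.percentile(q,[2,50,98],axis=0).round(4).tolist(),q[q[:,2]>.0545].mean(0).round(4), np.polyfit(q[:,1],q[:,0],1).round(3))
cv2.imwrite("pics/v6.png",cv2.resize(p[130:230,200:330],None,fx=4,fy=4))
E
```

```text
t: 14.2
ee_pos: [0.6104, 0.196, 0.0303]
tcp_rot: [0.0, 0.733, 0.68, 0.001]
wrist_force: [0.8, -0.2, -0.6]
opening: 0.0399
gripper_force: 0.0
t: 14.7
ee_pos: [0.6121, 0.1362, 0.1389]
tcp_rot: [0.003, 0.732, 0.681, 0.003]
wrist_force: [0.9, 0.2, -0.6]
opening: 0.0515
gripper_force: 0.0
t: 15.2
ee_pos: [0.6039, -0.0153, 0.1349]
tcp_rot: [0.0, 0.922, 0.386, 0.0]
wrist_force: [-0.7, 0.9, -0.3]
opening: 0.0511
gripper_force: 0.0h.py:18: RuntimeWarning: Mean of empty slice.
  q=P[m]; c=q[:,:2].mean(0);
  ret = um.true_divide(
Traceback (most recent call last):
  File "h.py", line 19, in rollers
    w=np.linalg.svd(q[:,:2]-c,full_matrices=False)[2][0]
      ~~~~~~~~~~~~~~~~~~~~~~~~~~~~~~~~~~~~~~~~~~~~~~~^^^
IndexError: index 0 is out of bounds for axis 0 with size 0
```

```bash
sed -i 's/^        q=P\[m\]; c=q/        q=P[m]\n        if len(q)<20: out.append(("hidden",)); continue\n        c=q/' h.py
python3 - <<'E'
from h import *
for n in("top","side"):
    p,d=capture(n); cv2.imwrite(f"pics/{n}3.png",p); np.save(f"{n}3.npy",d)
    for r in rollers(n,d,p,[(.437,-.026),(.582,-.183),(.570,-.046)]): print(n,*r)
    l=local(n,cloud(n,d)); m=(d>0)&(abs(l[...,0]-.084)<.022)&(abs(l[...,1])<.07)&(l[...,2]>.046)&(l[...,2]<.075); q=l[m]
    print(n,np.percentile(q,[2,50,98],axis=0).round(4).tolist(),q[q[:,2]>.0545].mean(0).round(4), np.polyfit(q[:,1],q[:,0],1).round(3))
cv2.imwrite("pics/v6.png",cv2.resize(p[130:230,200:330],None,fx=4,fy=4))
E
```

```text
top hidden
top [ 0.5821 -0.1799] [ 0.5817 -0.1799] 9.0 0.1035 0.0548 0.0351
top hidden
top [[0.0666, -0.0458, 0.0463], [0.083, 0.0032, 0.0531], [0.0992, 0.0519, 0.0606]] [0.0836 0.0026 0.0571] [-0.017  0.083]
side [ 0.4349 -0.0336] [ 0.4342 -0.0336] 1.4 0.1028 0.0464 0.0342
side [ 0.5821 -0.1858] [ 0.5792 -0.1862] 8.1 0.1046 0.0539 0.0336
side [ 0.5704 -0.0526] [ 0.5697 -0.0527] 8.1 0.1014 0.0483 0.0347
side [[0.0684, -0.032, 0.0463], [0.0726, 0.0152, 0.0524], [0.0755, 0.0369, 0.0599]] [0.0725 0.0124 0.0572] [0.013 0.072]
```

View pics/v6.png

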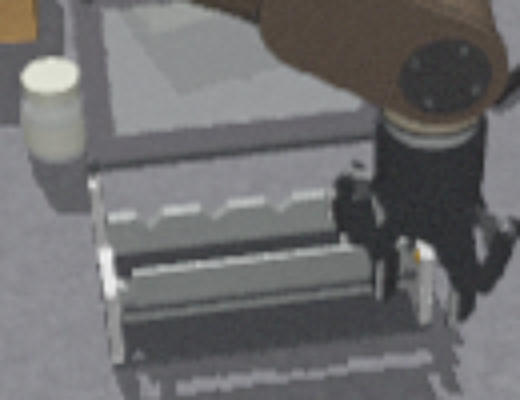

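Roller 2 is hidden behind the gripper in the side view, but the top depth shows it seated (plate tops at 57 mm, local x +83, y +3). Next, roller 4.

```bash
python3 -m inch '-0.6 -0.6 0 0 0 -1 0.6;-0.5 -0.5 0 0 0 -1 0.6;0 0 -0.5 0 0 -1 0.6;0 0 -0.5 0 0 -1 0.6;0 0 -1 0 0 -0.62 0.6' 60
python3 -m inch '0 0 -1 0 0 0 0.6;0 0 -1 0 0 0 0.6;0 0 -0.35 0 0 0 0.6;0 0 0 0 0 0 0.2;0 0 0 0 0 0 0.1'
python3 -m inch '0 0 0 0 0 0 0;0 0 0 0 0 0 0;0 0 0 0 0 0 0;0 0 0.2 0 0 0 0;0 0 0.8 0 0 0 0'
python3 -m inch '0 0 1 0 0 0 0;0 0 1 0 0 0 0;0 0 1 0 0 0 0;0 0 1 0 0 0 0;0 0 0 0 0 0 0'
```

```text
t: 15.85
ee_pos: [0.573, -0.0466, 0.0766]
tcp_rot: [0.001, 0.997, 0.076, 0.003]
wrist_force: [1.4, 0.4, -0.1]
opening: 0.0515
gripper_force: 0.0
t: 16.35
ee_pos: [0.5717, -0.0469, 0.005]
tcp_rot: [0.0, 0.997, 0.077, 0.001]
wrist_force: [0.0, -0.4, -0.8]
opening: 0.026
gripper_force: 59.0
t: 16.85
ee_pos: [0.5684, -0.0466, 0.0319]
tcp_rot: [-0.001, 0.997, 0.077, -0.003]
wrist_force: [-0.2, -0.0, -1.2]
opening: 0.0265
gripper_force: 59.1
t: 17.35
ee_pos: [0.5741, -0.048, 0.1601]
tcp_rot: [0.002, 0.997, 0.077, 0.005]
wrist_force: [0.5, -0.6, -1.1]
opening: 0.0259
gripper_force: 59.1
```

```bash
python3 -m inch '0 1 0 0 0 1 0;0 1 0 0 0 1 0;0 1 0 0 0 1 0;0 1 0 0 0 1 0;0 1 0 0 0 1 0' | tail -1
python3 -m inch '-0.3 1 0 0 0 1 0;-0.26 1 0 0 0 1 0;0 1 0 0 0 1 0;0 0.17 0 0 0 1 0;0 0 0 0 0 0.63 0'
python3 -m inch '0 0 0 0 0 0 0;0 0 0 0 0 0 0;0 0 0 0 0 0 0'
python3 - <<'E'
from h import *
p,d=capture("side"); l=local("side",cloud("side",d)); print(bot.sense()['ee_pos'])
m=(d>0)&(abs(l[...,0]-.028)<.025)&(l[...,1]<-.02)&(l[...,1]>-.08)&(l[...,2]>.14)&(l[...,2]<.19)
q=l[m]; print(np.median(q[q[:,1]<-.026],0)); print(q[np.argsort(q[:,1])].round(4)[:60:4])
p,d=capture("top"); 
for r in rollers("top",d,p,[(.437,-.026),(.582,-.183)]): print(*r)
E
```

```text
gripper_force: 59.2
t: 18.35
ee_pos: [0.5528, 0.1993, 0.1522]
tcp_rot: [-0.001, 0.73, 0.683, -0.001]
wrist_force: [0.6, -0.3, -0.8]
opening: 0.0265
gripper_force: 59.3
t: 18.65
ee_pos: [0.5538, 0.1976, 0.1533]
tcp_rot: [-0.0, 0.733, 0.68, -0.0]
wrist_force: [-0.2, 0.4, -1.9]
opening: 0.0261
gripper_force: 59.3
[0.55391744 0.19760903 0.1535495 ]
[ 0.0265416  -0.03358784  0.17028535]
[[ 0.0223 -0.0569  0.1671]
 [ 0.0292 -0.0532  0.1712]
 [ 0.0326 -0.0514  0.1654]
 [ 0.0238 -0.0479  0.1678]
 [ 0.0247 -0.0425  0.1714]
 [ 0.0195 -0.0373  0.1877]
 [ 0.0289 -0.0365  0.1703]
 [ 0.016  -0.0363  0.156 ]
 [ 0.0228 -0.0356  0.1783]
 [ 0.0292 -0.0351  0.177 ]
 [ 0.0388 -0.0341  0.1671]
 [ 0.0198 -0.0337  0.1654]
 [ 0.0296 -0.0334  0.1834]
 [ 0.0167 -0.0327  0.1611]
 [ 0.0199 -0.0322  0.1563]]
[ 0.4366 -0.0271] [ 0.437  -0.0271] 1.5 0.1044 0.0488 0.0345
[ 0.5879 -0.2263] [ 0.5859 -0.2267] 8.9 0.0808 0.0494 0.0347
```

Roller 3 has been knocked aside and I'll re-measure it later. This roller is well aligned, so I'm lowering it.

```bash
python3 -m inch '0 0 -1 0 0 0 0;0 0 -1 0 0 0 0;0 0 -1 0 0 0 0;0 0 -0.75 0 0 0 0;0 0 0 0 0 0 0' 
python3 -m inch '0 0 -0.2 0 0 0 0;0 0 -0.15 0 0 0 0;0 0 0 0 0 0 0' 
python3 -m inch '0 0 0 0 0 0 0.4;0 0 0 0 0 0 0.47;0 0 0 0 0 0 0.47' 
python3 -m inch '0 0 1 0 0 0 0.47;0 0 1 0 0 0 0.47;0 0 1 0 0 0 0.6;0 -1 0.5 0 0 0 0.6;0 -1 0 0 0 0 0.6' |tail -1
python3 -m inch '-0.5 -1 0 0 0 -1 0.6;-0.5 -1 0 0 0 -1 0.6;0 -1 0 0 0 -1 0.6;0 0 0 0 0 -1 0.6;0 0 0 0 0 -1 0.6'
python3 - <<'E'
from h import *
for n in("top","side"):
    p,d=capture(n); cv2.imwrite(f"pics/{n}4.png",p); np.save(f"{n}4.npy",d)
    for r in rollers(n,d,p,[(.437,-.026),(.587,-.226)]): print(n,*r)
    for x in(.028,.084):
        l=local(n,cloud(n,d)); m=(d>0)&(abs(l[...,0]-x)<.022)&(abs(l[...,1])<.07)&(l[...,2]>.046)&(l[...,2]<.075); q=l[m]
        if len(q)>10: print(n,np.percentile(q,[2,50,98],axis=0).round(4).tolist(),q[q[:,2]>.0545].mean(0).round(4), np.polyfit(q[:,1],q[:,0],1).round(3))
E
```

```text
t: 19.25
ee_pos: [0.5509, 0.1971, 0.0374]
tcp_rot: [-0.002, 0.733, 0.681, -0.004]
wrist_force: [0.2, -0.2, -1.3]
opening: 0.0259
gripper_force: 59.4
t: 19.55
ee_pos: [0.5546, 0.198, 0.0317]
tcp_rot: [0.0, 0.732, 0.681, 0.001]
wrist_force: [0.6, 1.2, -1.1]
opening: 0.0262
gripper_force: 59.4
t: 19.85
ee_pos: [0.5548, 0.1981, 0.0319]
tcp_rot: [0.001, 0.732, 0.681, 0.001]
wrist_force: [0.3, 0.6, 0.4]
opening: 0.0402
gripper_force: 0.0
gripper_force: 0.0
t: 20.85
ee_pos: [0.5242, 0.0469, 0.1366]
tcp_rot: [0.0, 0.923, 0.386, 0.001]
wrist_force: [-0.4, -0.4, -0.4]
opening: 0.051
gripper_force: 0.0
top [ 0.4365 -0.0266] [ 0.4382 -0.0265] 1.8 0.1042 0.0519 0.0345
top [ 0.5894 -0.2272] [ 0.5894 -0.2272] 8.9 0.1035 0.049 0.0334
top [[0.0117, -0.0473, 0.0463], [0.0272, 0.0008, 0.0531], [0.0445, 0.0484, 0.0607]] [0.0273 0.0013 0.0569] [0.008 0.027]
top [[0.068, -0.0464, 0.0463], [0.0831, 0.0024, 0.0528], [0.1016, 0.0492, 0.0613]] [0.0839 0.003  0.0573] [-0.     0.083]
side [ 0.4353 -0.0328] [ 0.4353 -0.0328] 1.2 0.1022 0.0511 0.0335
side [ 0.5891 -0.2334] [ 0.5879 -0.2335] 8.2 0.1052 0.0499 0.0341
side [[0.0152, -0.0349, 0.0481], [0.027, -0.0055, 0.055], [0.0417, 0.0286, 0.0611]] [ 0.0278 -0.0079  0.0572] [-0.013  0.028]
side [[0.0773, -0.0341, 0.0508], [0.0856, -0.0171, 0.0539], [0.1004, 0.0336, 0.0614]] [ 0.0859 -0.0067  0.0583] [-0.272  0.086]
```

```bash
python3 -m inch '-1 -1 0 0 0 -1 0.6;-1 -1 0 0 0 -1 0.6;-0.93 -0.53 0 0 0 -1 0.6;0 0 -0.5 0 0 -1 0.6;0 0 -0.5 0 0 -1 0.6' 60 |tail -1
python3 -m inch '0 0 -1 0 0 -0.55 0.6;0 0 -1 0 0 0 0.6;0 0 -1 0 0 0 0.6;0 0 -0.4 0 0 0 0.6;0 0 0 0 0 0 0.6'
python3 -m inch '0 0 0 0 0 0 0.2;0 0 0 0 0 0 0;0 0 0 0 0 0 0;0 0 0 0 0 0 0;0 0 0 0 0 0 0'
python3 -m inch '0 0 0.2 0 0 0 0;0 0 0.8 0 0 0 0;0 0 1 0 0 0 0;0 0 1 0 0 0 0;0 0 1 0 0 0 0'
python3 -m inch '0 0 1 0 0 0 0;0 1 0 0 0 1 0;0 1 0 0 0 1 0;0 1 0 0 0 1 0;0 1 0 0 0 1 0'
```

```text
gripper_force: 0.0
t: 21.95
ee_pos: [0.4348, -0.0274, 0.0026]
tcp_rot: [-0.001, 1.0, 0.014, -0.002]
wrist_force: [-0.7, -0.5, 0.6]
opening: 0.0513
gripper_force: 0.0
t: 22.45
ee_pos: [0.4379, -0.0284, 0.0058]
tcp_rot: [0.001, 1.0, 0.013, 0.002]
wrist_force: [-0.4, -0.0, 6.3]
opening: 0.026
gripper_force: 59.5
t: 22.95
ee_pos: [0.4353, -0.0277, 0.1249]
tcp_rot: [-0.0, 1.0, 0.013, -0.0]
wrist_force: [-0.5, -0.1, -1.7]
opening: 0.0261
gripper_force: 59.2
t: 23.45
ee_pos: [0.4354, 0.0932, 0.1539]
tcp_rot: [-0.0, 0.957, 0.29, -0.0]
wrist_force: [1.3, 0.2, -2.3]
opening: 0.0262
gripper_force: 59.4
```

```bash
python3 -m inch '1 1 0 0 0 1 0;1 1 0 0 0 1 0;0.07 1 0 0 0 1 0;0 0.67 0 0 0 1 0;0 0 0 0 0 1 0' |tail -1
python3 -m inch '0 0 0 0 0 1 0;0 0 0 0 0 0.55 0;0 0 0 0 0 0 0;0 0 0 0 0 0 0;0 0 0 0 0 0 0'
python3 - <<'E'
from h import *
p,d=capture("side"); l=local("side",cloud("side",d)); print(bot.sense()['ee_pos'])
m=(d>0)&(abs(l[...,0]+.028)<.025)&(l[...,1]<-.02)&(l[...,1]>-.08)&(l[...,2]>.14)&(l[...,2]<.19)
q=l[m]; print(np.median(q[q[:,1]<-.026],0)); print(q[np.argsort(q[:,1])].round(4)[:60:5])
E
```

```text
gripper_force: 59.4
t: 24.45
ee_pos: [0.498, 0.2021, 0.1538]
tcp_rot: [-0.0, 0.733, 0.68, -0.0]
wrist_force: [0.2, 0.2, -0.5]
opening: 0.0261
gripper_force: 59.4
[0.49807791 0.20206433 0.15389151]
[-0.03002733 -0.03422674  0.1691622 ]
[[-0.0312 -0.058   0.1676]
 [-0.0274 -0.0535  0.1675]
 [-0.0303 -0.0518  0.1666]
 [-0.0328 -0.0477  0.1677]
 [-0.0383 -0.0388  0.1577]
 [-0.0438 -0.0375  0.1731]
 [-0.0346 -0.0365  0.1632]
 [-0.037  -0.0354  0.1784]
 [-0.0247 -0.0348  0.1685]
 [-0.0182 -0.0342  0.1711]
 [-0.0409 -0.0335  0.1539]
 [-0.0152 -0.0331  0.1619]]
```

```bash
python3 -m inch '0 0 -1 0 0 0 0;0 0 -1 0 0 0 0;0 0 -1 0 0 0 0;0 0 -0.75 0 0 0 0;0 0 0 0 0 0 0' |tail -1
python3 -m inch '0 0 -0.2 0 0 0 0;0 0 -0.17 0 0 0 0;0 0 0 0 0 0 0' 
python3 -m inch '0 0 0 0 0 0 0.4;0 0 0 0 0 0 0.47;0 0 0 0 0 0 0.47' 
python3 -m inch '0 0 1 0 0 0 0.47;0 0 1 0 0 0 0.47;0 0 1 0 0 0 0.6;0 -1 0.5 0 0 0 0.6;0 -1 0 0 0 0 0.6' |tail -1
python3 -m inch '0 -1 0 0 0 -1 0.6;0 -1 0 0 0 -1 0.6;0 -1 0 0 0 -1 0.6;0 -1 0 0 0 -1 0.6;0 -1 0 0 0 -1 0.6' |tail -1
python3 -m inch '1 -1 0 0 0 -1 0.6;1 -1 0 0 0 -1 0.6;1 -1 0 0 0 -1 0.6;0 -1 0 0 0 -1 0.6;0 0 0 0 0 -0.65 0.6'
python3 - <<'E'
from h import *
for n in("top","side"):
    p,d=capture(n); cv2.imwrite(f"pics/{n}5.png",p); np.save(f"{n}5.npy",d)
    for r in rollers(n,d,p,[(.589,-.227)]): print(n,*r)
    for x in(-.028,.028,.084):
        l=local(n,cloud(n,d)); m=(d>0)&(abs(l[...,0]-x)<.022)&(abs(l[...,1])<.07)&(l[...,2]>.046)&(l[...,2]<.075); q=l[m]
        if len(q)>10: print(n,np.percentile(q,[2,50,98],axis=0).round(4).tolist(),q[q[:,2]>.0545].mean(0).round(4), np.polyfit(q[:,1],q[:,0],1).round(3))
E
```

```text
gripper_force: 59.4
t: 25.3
ee_pos: [0.499, 0.2025, 0.0319]
tcp_rot: [0.0, 0.732, 0.681, 0.001]
wrist_force: [-1.6, 0.7, 1.9]
opening: 0.0259
gripper_force: 59.7
t: 25.6
ee_pos: [0.4989, 0.2023, 0.031]
tcp_rot: [0.0, 0.732, 0.681, 0.001]
wrist_force: [0.1, 0.0, 0.3]
opening: 0.0405
gripper_force: 0.0
gripper_force: 0.0
gripper_force: 0.0
t: 27.1
ee_pos: [0.5893, -0.1316, 0.1355]
tcp_rot: [0.001, 0.997, 0.071, 0.001]
wrist_force: [-0.5, -0.0, -1.0]
opening: 0.0513
gripper_force: 0.0
top [ 0.5639 -0.2398] [ 0.5568 -0.2397] 179.4 0.0528 0.0065 0.0343
top [[-0.0434, -0.0484, 0.0463], [-0.0284, -0.0017, 0.0532], [-0.0115, 0.0463, 0.0604]] [-0.0284 -0.0009  0.0569] [ 0.008 -0.028]
top [[0.0113, -0.0472, 0.0464], [0.0275, -0.0004, 0.0532], [0.0461, 0.0474, 0.0613]] [0.0275 0.0001 0.0574] [-0.001  0.028]
top [[0.0666, -0.0457, 0.0462], [0.0828, 0.0035, 0.053], [0.0995, 0.0515, 0.0609]] [0.0841 0.0019 0.057 ] [0.013 0.083]
side [ 0.5886 -0.2328] [ 0.5876 -0.2329] 8.5 0.1053 0.0542 0.0343
side [[-0.0433, -0.0351, 0.0464], [-0.0281, 0.0045, 0.0551], [-0.0129, 0.0454, 0.0601]] [-0.0273 -0.0017  0.0572] [ 0.001 -0.028]
side [[0.0107, -0.0334, 0.0465], [0.0262, 0.0034, 0.0546], [0.0429, 0.0469, 0.0613]] [ 0.0276 -0.0014  0.0573] [-0.027  0.027]
side [[0.0689, -0.032, 0.0463], [0.0807, -0.0031, 0.0545], [0.0976, 0.0378, 0.0606]] [ 0.0818 -0.0022  0.0574] [-0.113  0.082]
```

```bash
python3 -m inch '0 -1 0 0 0 0 0.6;0 -1 0 0 0 0 0.6;0 -1 0 0 0 0 0.6;0 -0.3 -0.5 0 0 0 0.6;0 0 -1 0 0 0 0.6' 60
python3 -m inch '0 0 -1 0 0 0 0.6;0 0 -1 0 0 0 0.6;0 0 -0.85 0 0 0 0.6;0 0 0 0 0 0 0.6;0 0 0 0 0 0 0.6'
python3 -m inch '0 0 0 0 0 0 0.2;0 0 0 0 0 0 0;0 0 0 0 0 0 0;0 0 0 0 0 0 0;0 0 0 0 0 0 0'
python3 -m inch '0 0 0.2 0 0 0 0;0 0 0.8 0 0 0 0;0 0 1 0 0 0 0;0 0 1 0 0 0 0;0 0 1 0 0 0 0'
python3 -m inch '0 0 1 0 0 0 0;0 1 0 0 0 1 0;0 1 0 0 0 1 0;0 1 0 0 0 1 0;0 1 0 0 0 1 0'
```

```text
t: 27.7
ee_pos: [0.5902, -0.2286, 0.0925]
tcp_rot: [0.002, 0.997, 0.075, 0.003]
wrist_force: [-0.4, 0.4, 0.5]
opening: 0.0514
gripper_force: 0.0
t: 28.2
ee_pos: [0.5878, -0.2256, 0.0041]
tcp_rot: [-0.001, 0.997, 0.076, -0.001]
wrist_force: [0.0, -1.1, -0.2]
opening: 0.0512
gripper_force: 0.0
t: 28.7
ee_pos: [0.5899, -0.2276, 0.0074]
tcp_rot: [0.001, 0.997, 0.075, 0.002]
wrist_force: [-0.3, 0.7, 6.0]
opening: 0.0259
gripper_force: 59.8
t: 29.2
ee_pos: [0.5874, -0.2264, 0.1252]
tcp_rot: [-0.001, 0.997, 0.075, -0.001]
wrist_force: [0.5, -0.0, -1.9]
opening: 0.026
gripper_force: 59.2
t: 29.7
ee_pos: [0.5873, -0.1056, 0.1543]
tcp_rot: [-0.001, 0.937, 0.35, -0.001]
wrist_force: [0.0, -0.6, -1.8]
opening: 0.0259
gripper_force: 59.3
```

```bash
python3 -m inch '-1 1 0 0 0 1 0;-1 1 0 0 0 1 0;-1 1 0 0 0 1 0;-1 1 0 0 0 1 0;-0.89 1 0 0 0 1 0' |tail -1
python3 -m inch '0 1 0 0 0 0.65 0;0 1 0 0 0 0 0;0 1 0 0 0 0 0;0 1 0 0 0 0 0;0 1 0 0 0 0 0' |tail -1
python3 -m inch '0 0.45 0 0 0 0 0;0 0 0 0 0 0 0;0 0 0 0 0 0 0;0 0 0 0 0 0 0'
python3 - <<'E'
from h import *
p,d=capture("side"); l=local("side",cloud("side",d)); s=bot.sense(); print(s['ee_pos'],s['tcp_rot'])
m=(d>0)&(abs(l[...,0]+.084)<.025)&(l[...,1]<-.02)&(l[...,1]>-.08)&(l[...,2]>.14)&(l[...,2]<.19)
q=l[m]; print(np.median(q[q[:,1]<-.026],0)); print(q[np.argsort(q[:,1])].round(4)[:60:5])
E
```

```text
gripper_force: 59.3
gripper_force: 59.5
t: 31.1
ee_pos: [0.4414, 0.2057, 0.1546]
tcp_rot: [0.0, 0.733, 0.681, -0.0]
wrist_force: [0.2, -0.6, -1.4]
opening: 0.0261
gripper_force: 59.5
[0.44154005 0.20566414 0.15468008] [ 4.95354019e-05  7.32810213e-01  6.80433044e-01 -2.50290149e-04]
[-0.08588778 -0.0342291   0.16873892]
[[-0.0839 -0.0573  0.1667]
 [-0.0896 -0.0539  0.1687]
 [-0.0861 -0.0507  0.1697]
 [-0.0796 -0.0467  0.1656]
 [-0.0729 -0.0386  0.1584]
 [-0.0783 -0.0368  0.1696]
 [-0.0747 -0.0362  0.1764]
 [-0.0981 -0.0353  0.1514]
 [-0.0774 -0.0349  0.1797]
 [-0.0757 -0.0344  0.1555]
 [-0.0714 -0.0342  0.1744]
 [-0.0723 -0.0337  0.1585]]
```

```bash
python3 -m inch '0 0 -1 0 0 0 0;0 0 -1 0 0 0 0;0 0 -1 0 0 0 0;0 0 -0.75 0 0 0 0;0 0 0 0 0 0 0' |tail -1
python3 -m inch '0 0 -0.2 0 0 0 0;0 0 -0.2 0 0 0 0;0 0 0 0 0 0 0' 
python3 -m inch '0 0 0 0 0 0 0.4;0 0 0 0 0 0 0.47;0 0 0 0 0 0 0.47' 
python3 -m inch '0 0 1 0 0 0 0.47;0 0 1 0 0 0 0.47;0 0 1 0 0 0 0.6;0 -1 0.5 0 0 0 0.6;0 -1 0 0 0 0 0.6' |tail -1
python3 -m inch '1 -1 0 0 0 0 0;1 -1 0 0 0 0 0;0.5 -0.4 0 0 0 0 0;0 0 0 0 0 0 0;0 0 0 0 0 0 0'
python3 - <<'E'
from h import *
s=bot.sense(); print(s['ee_pos'])
for n in("top","side"):
    p,d=capture(n); cv2.imwrite(f"pics/{n}6.png",p); np.save(f"{n}6.npy",d)
    L=local(n,cloud(n,d))
    for x in(-.084,-.028,.028,.084):
        l=L; m=(d>0)&(abs(l[...,0]-x)<.022)&(abs(l[...,1])<.07)&(l[...,2]>.046)&(l[...,2]<.075); q=l[m]
        if len(q)>10: print(n,np.percentile(q,[2,50,98],axis=0).round(4).tolist(),q[q[:,2]>.0545].mean(0).round(4), np.polyfit(q[:,1],q[:,0],1).round(3))
    m=(d>0)&(abs(L[...,0])<.1)&(abs(L[...,1]+.088)<.03)&(L[...,2]>.05)&(L[...,2]<.11); q=L[m]
    print('keeper',len(q),[(round(z,3),np.median(q[abs(q[:,2]-z)<.005][:,1]).round(4)) for z in np.arange(.055,.105,.01)])
cv2.imwrite("pics/v7.png",cv2.resize(p[120:240,190:340],None,fx=4,fy=4))
E
```

```text
gripper_force: 59.5
t: 31.95
ee_pos: [0.443, 0.2067, 0.0331]
tcp_rot: [0.0, 0.732, 0.681, 0.0]
wrist_force: [-3.7, -1.8, 8.7]
opening: 0.0255
gripper_force: 60.7
t: 32.25
ee_pos: [0.4422, 0.2068, 0.031]
tcp_rot: [0.0, 0.732, 0.681, 0.001]
wrist_force: [-0.0, -0.4, -0.1]
opening: 0.0404
gripper_force: 0.0
gripper_force: 0.0
t: 33.25
ee_pos: [0.5162, 0.0747, 0.135]
tcp_rot: [-0.0, 0.733, 0.681, -0.0]
wrist_force: [-0.8, 0.1, 0.5]
opening: -0.0001
gripper_force: 0.0
[0.51616578 0.07469338 0.13503374]
top [[-0.0989, -0.0155, 0.0463], [-0.0845, 0.0134, 0.0529], [-0.0699, 0.0496, 0.0603]] [-0.0851  0.012   0.057 ] [ 0.027 -0.085]
top [[-0.0423, -0.0139, 0.0462], [-0.0277, 0.015, 0.0539], [-0.0124, 0.0484, 0.0612]] [-0.0284  0.0123  0.0572] [ 0.027 -0.028]
top [[0.0136, -0.0167, 0.0465], [0.0269, 0.0121, 0.053], [0.043, 0.0493, 0.0603]] [0.0276 0.0128 0.0574] [0.012 0.027]
top [[0.0682, -0.0198, 0.0464], [0.0827, 0.0122, 0.0533], [0.099, 0.05, 0.0607]] [0.0838 0.0132 0.057 ] [-0.048  0.084]
keeper 29 [(np.float64(0.055), np.float64(-0.0791)), (np.float64(0.065), np.float64(-0.0813)), (np.float64(0.075), np.float64(-0.0831)), (np.float64(0.085), np.float64(-0.084)), (np.float64(0.095), np.float64(-0.0893))]
side [[-0.0989, -0.0349, 0.0467], [-0.0839, 0.0042, 0.055], [-0.0679, 0.0488, 0.0604]] [-0.0844 -0.0002  0.0569] [-0.02  -0.084]
side [[-0.0437, -0.0358, 0.0464], [-0.0296, 0.0002, 0.0551], [-0.0147, 0.047, 0.0599]] [-0.0294 -0.0039  0.0572] [-0.094 -0.029]
side [[0.0219, -0.0353, 0.048], [0.0347, -0.0187, 0.0556], [0.0422, 0.0388, 0.0617]] [ 0.0331 -0.0199  0.0585] [-0.091  0.033]
side [[0.0696, -0.0324, 0.0482], [0.0832, 0.0034, 0.0551], [0.0994, 0.036, 0.0601]] [ 0.0839 -0.0004  0.0571] [0.015 0.084]
keeper 656 [(np.float64(0.055), np.float64(-0.0854)), (np.float64(0.065), np.float64(-0.0868)), (np.float64(0.075), np.float64(-0.0876)), (np.float64(0.085), np.float64(-0.0883)), (np.float64(0.095), np.float64(-0.0895))]
```

View pics/v7.png

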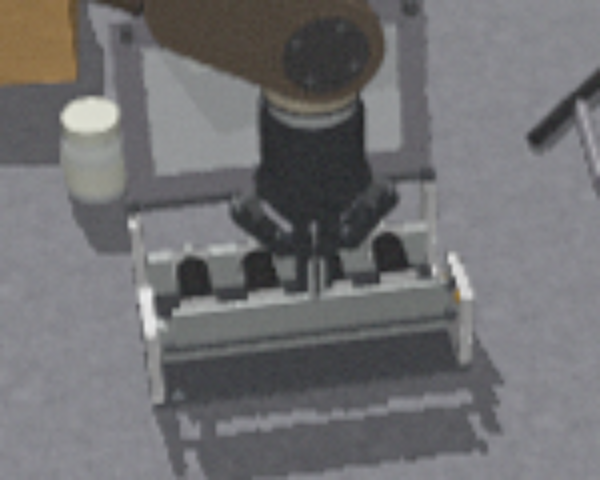

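All four rollers are seated; the side view shows the rubber at (193,275), (260,270), (335,268) and (388,252). The keeper stands upright. Next, the keeper push.

```bash
python3 -m inch '0 0 -0.9 0 0 0 0;0 0 -0.9 0 0 0 0;0.05 0.7 0 0 0 0 0;0.05 0.6 0 0 0 0 0;0.03 0.4 0 0 0 0 0'
python3 -m inch '0.03 0.4 0 0 0 0 0;0 0.1 -0.2 0 0 0 0;0 0.1 -0.2 0 0 0 0;0 0.1 -0.2 0 0 0 0;0 0 0 0 0 0 0'
python3 - <<'E'
from h import *
s=bot.sense(); print(s['ee_pos'])
p,d=capture("side"); L=local("side",cloud("side",d))
cv2.imwrite("pics/v8.png",cv2.resize(p[120:240,190:340],None,fx=4,fy=4))
E
```

```text
t: 33.85
ee_pos: [0.5191, 0.1269, 0.0808]
tcp_rot: [-0.0, 0.732, 0.682, -0.001]
wrist_force: [-0.6, -2.7, 0.8]
opening: -0.0003
gripper_force: 1.0
t: 34.35
ee_pos: [0.521, 0.1467, 0.0626]
tcp_rot: [-0.0, 0.732, 0.681, -0.0]
wrist_force: [0.1, 0.3, 1.0]
opening: -0.0003
gripper_force: 0.0
[0.52104466 0.14668832 0.06258359]
```

View pics/v8.png

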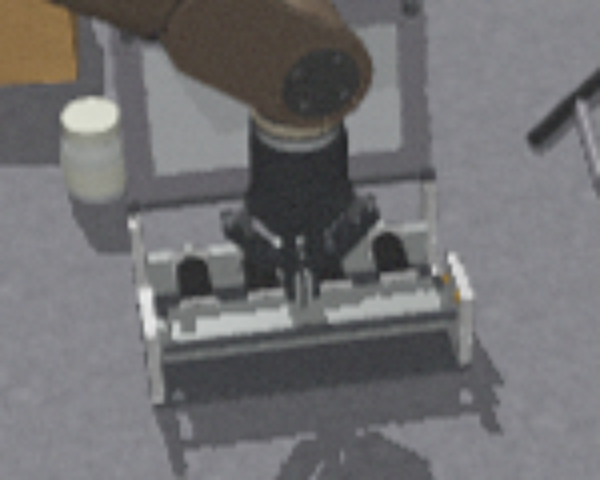

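The flap is folded to nearly level with the fingertip on it at (303,300), so I'm pressing on down.

```bash
python3 -m inch '0 0 -0.08 0 0 0 0;0 0 -0.08 0 0 0 0;0 0 -0.08 0 0 0 0;0 0 0 0 0 0 0'
python3 -m inch '0 0 -0.06 0 0 0 0;0 0 -0.06 0 0 0 0;0 0 0 0 0 0 0'
```

```text
t: 34.8
ee_pos: [0.5214, 0.1467, 0.0581]
tcp_rot: [-0.001, 0.732, 0.681, -0.001]
wrist_force: [-5.7, -0.7, 12.9]
opening: -0.0002
gripper_force: 6.5
t: 35.1
ee_pos: [0.5215, 0.1468, 0.0571]
tcp_rot: [-0.001, 0.732, 0.681, -0.001]
wrist_force: [-12.7, -0.5, 26.7]
opening: 0.0002
gripper_force: 13.1
```

```bash
python3 -m inch '0 0 0.4 0 0 0 0;0 0 0.8 0 0 0 0;0 0 1 0 0 0 0;0 0 1 0 0 0 0;0 0 0 0 0 0 0'
python3 - <<'E'
from h import *
for n in("side","top"):
    p,d=capture(n); L=local(n,cloud(n,d))
    m=(d>0)&(abs(L[...,0])<.1)&(L[...,1]>-.095)&(L[...,1]<-.036)&(L[...,2]>.046)&(L[...,2]<.11); q=L[m]
    print(n,len(q),[(round(y,3),np.median(q[abs(q[:,1]-y)<.004][:,2]).round(4)) for y in np.arange(-.085,-.04,.008)])
    if n=="side": cv2.imwrite("pics/v9.png",cv2.resize(p[120:240,190:340],None,fx=4,fy=4))
E
```

```text
t: 35.6
ee_pos: [0.5243, 0.1469, 0.1533]
tcp_rot: [0.003, 0.732, 0.681, 0.004]
wrist_force: [0.1, -0.3, 0.1]
opening: -0.0005
gripper_force: 0.0
side 651 [(np.float64(-0.085), np.float64(0.0598)), (np.float64(-0.077), np.float64(0.06)), (np.float64(-0.069), np.float64(0.0598)), (np.float64(-0.061), np.float64(0.0591)), (np.float64(-0.053), np.float64(0.0594)), (np.float64(-0.045), np.float64(0.0593))]
top 91 [(np.float64(-0.085), np.float64(0.0597)), (np.float64(-0.077), np.float64(0.0584)), (np.float64(-0.069), np.float64(nan)), (np.float64(-0.061), np.float64(0.0595)), (np.float64(-0.053), np.float64(0.0576)), (np.float64(-0.045), np.float64(nan))]
  return _methods._mean(a, axis=axis, dtype=dtype,
  ret = ret.dtype.type(ret / rcount)
```

The keeper is latched: level at 59–60 mm. Next, reach over the guard's free edge from above to its outer side.

```bash
python3 - <<'E'
from h import *
d=np.load("top0.npy"); L=local("top",cloud("top",d)); m=(d>0)&(abs(L[...,0])<.125)&(L[...,1]>.06)&(L[...,1]<.2)&(L[...,2]>.1)&(L[...,2]<.26); q=L[m]
k=np.polyfit(q[:,2],q[:,1],1); print('guard ang',np.pi/2+np.arctan(k[0]),'y at z=.24',np.polyval(k,.24),q[:,1].max(),q[:,2].max())
E
python3 -m inch '0 0 1 0 0 0 0;0 0 1 0 0 0 0;0 0 1 0 0 0 0;0 0 1 0 0 0 0;0 0 1 0 0 0 0'|tail -1
python3 -m inch '0.2 1 0.1 0 0 0 0;0.2 1 0 0 0 0 0;0.18 1 0 0 0 0 0;0 1 0 0 0 0 0;0 1 0 0 0 0 0'
python3 -m inch '0 1 0 0 0 0 0;0 1 0 0 0 0 0;0 0.57 0 0 0 0 0;0 0 0 0 0 0 0;0 0 0 0 0 0 0'
```

```text
guard ang 1.8817036718697238 y at z=.24 0.11521316179917718 0.12338361511852398 0.25118728985966604
gripper_force: 0.0
t: 36.7
ee_pos: [0.5381, 0.2975, 0.2983]
tcp_rot: [-0.001, 0.732, 0.681, -0.002]
wrist_force: [0.2, -0.8, -0.7]
opening: -0.0
gripper_force: 0.0
t: 37.2
ee_pos: [0.5385, 0.3732, 0.3001]
tcp_rot: [-0.0, 0.732, 0.681, -0.001]
wrist_force: [0.5, -0.9, -0.6]
opening: 0.0004
gripper_force: 0.0
```

```bash
python3 -m inch '0 0 -1 0 0 0 0;0 0 -1 0 0 0 0;0 0 -1 0 0 0 0;0 0 -0.17 0 0 0 0;0 0 0 0 0 0 0'
python3 -m inch '-0.03 -0.5 0 0 0 0 0;-0.03 -0.5 0 0 0 0 0;-0.03 -0.4 0 0 0 0 0;-0.03 -0.4 0 0 0 0 0;-0.03 -0.4 0 0 0 0 0'
python3 -m inch '-0.03 -0.4 0 0 0 0 0;-0.03 -0.4 0 0 0 0 0;-0.03 -0.4 0 0 0 0 0;-0.03 -0.4 0 0 0 0 0;-0.03 -0.4 0 0 0 0 0'
python3 -m inch '-0.03 -0.4 0 0 0 0 0;-0.03 -0.4 0 0 0 0 0;-0.03 -0.4 0 0 0 0 0;-0.03 -0.4 0 0 0 0 0;0 0 0 0 0 0 0'
```

```text
t: 37.7
ee_pos: [0.5384, 0.3724, 0.2053]
tcp_rot: [-0.0, 0.733, 0.68, -0.001]
wrist_force: [0.5, 0.5, -1.0]
opening: 0.0001
gripper_force: 0.0
t: 38.2
ee_pos: [0.5356, 0.3089, 0.2131]
tcp_rot: [-0.0, 0.733, 0.681, 0.005]
wrist_force: [-6.7, 4.6, 17.7]
opening: -0.0002
gripper_force: 1.5
t: 38.7
ee_pos: [0.5298, 0.2467, 0.207]
tcp_rot: [0.0, 0.732, 0.681, 0.001]
wrist_force: [0.7, 0.6, -0.6]
opening: -0.0
gripper_force: 0.4
t: 39.2
ee_pos: [0.526, 0.1981, 0.2062]
tcp_rot: [0.0, 0.733, 0.68, -0.001]
wrist_force: [-0.7, 0.9, -0.1]
opening: 0.0001
gripper_force: 0.0
```

Run:
```python
from h import *
p,d=capture("side"); q,e=capture("top")
cv2.imwrite("pics/v10.png",np.hstack([cv2.resize(p[80:240,180:340],None,fx=2.5,fy=2.5),cv2.resize(q[100:260,100:260],None,fx=2.5,fy=2.5)]))
```

```text
(no output)
```

View pics/v10.png

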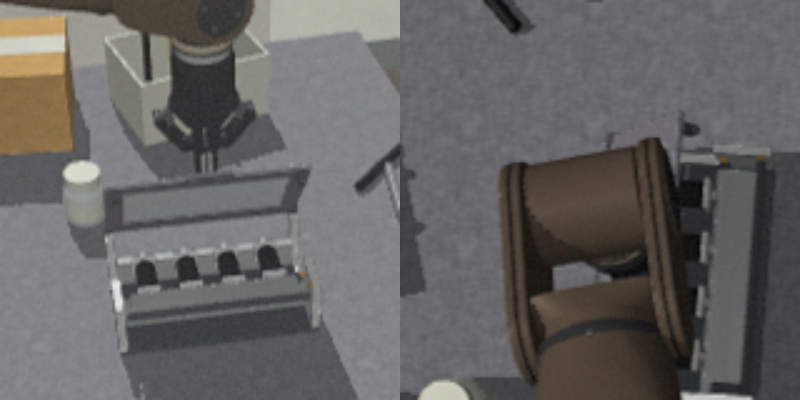

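The guard is folded to about 50°, with the fingertip behind its edge at (205,165). I'm following the arc down.

```bash
python3 -m inch '-0.03 -0.47 -0.43 0 0 0 0;-0.03 -0.47 -0.43 0 0 0 0;-0.03 -0.35 -0.52 0 0 0 0;-0.03 -0.35 -0.52 0 0 0 0;0 0 0 0 0 0 0'
python3 -m inch '-0.01 -0.2 -0.4 0 0 0 0;-0.01 -0.1 -0.4 0 0 0 0;0 -0.1 -0.4 0 0 0 0;0 0 -0.2 0 0 0 0;0 0 0 0 0 0 0'
```

```text
t: 39.8
ee_pos: [0.52, 0.1487, 0.1455]
tcp_rot: [-0.002, 0.733, 0.68, -0.003]
wrist_force: [-0.1, 0.3, 0.5]
opening: 0.0002
gripper_force: 0.2
t: 40.3
ee_pos: [0.5211, 0.1385, 0.106]
tcp_rot: [-0.001, 0.732, 0.681, -0.001]
wrist_force: [-0.0, 1.1, 0.5]
opening: -0.0
gripper_force: 0.4
```

```bash
python3 -m inch '0 0 -0.2 0 0 0 0;0 0 -0.2 0 0 0 0;0 0 -0.1 0 0 0 0;0 0 0 0 0 0 0'
python3 -m inch '0 0 -0.1 0 0 0 0;0 0 -0.08 0 0 0 0;0 0 0 0 0 0 0'
```

```text
t: 40.7
ee_pos: [0.5222, 0.1387, 0.0926]
tcp_rot: [0.0, 0.732, 0.681, 0.0]
wrist_force: [0.0, -0.6, -0.1]
opening: -0.0004
gripper_force: 0.0
t: 41.0
ee_pos: [0.5222, 0.1386, 0.087]
tcp_rot: [0.0, 0.732, 0.681, 0.0]
wrist_force: [0.8, -1.1, 2.3]
opening: -0.0
gripper_force: 1.2
```

```bash
python3 -m inch '0 0 -0.05 0 0 0 0;0 0 -0.05 0 0 0 0;0 0 0 0 0 0 0'
python3 -m inch '0 0 -0.05 0 0 0 0;0 0 0 0 0 0 0;0 0 0 0 0 0 0'
python3 -m inch '0 0 0.5 0 0 0 0;0 0 1 0 0 0 0;0 0 1 0 0 0 0;0 0 0 0 0 0 0'
python3 - <<'E'
from h import *
for n in("side","top"):
    p,d=capture(n); L=local(n,cloud(n,d))
    m=(d>0)&(abs(L[...,0])<.128)&(L[...,1]>-.1)&(L[...,1]<.08)&(L[...,2]>.075)&(L[...,2]<.14); q=L[m]
    print(n,len(q),[(round(y,3),len(q[abs(q[:,1]-y)<.004]),np.median(q[abs(q[:,1]-y)<.004][:,2]).round(4)) for y in (-.089,-.08,.06,.055)])
    if n=="side": cv2.imwrite("pics/v11.png",cv2.resize(p[120:240,190:340],None,fx=4,fy=4))
E
```

```text
t: 41.3
ee_pos: [0.5224, 0.1386, 0.0868]
tcp_rot: [-0.0, 0.732, 0.681, -0.0]
wrist_force: [-5.9, -1.5, 15.8]
opening: 0.0
gripper_force: 7.9
t: 41.6
ee_pos: [0.5225, 0.1386, 0.0867]
tcp_rot: [-0.0, 0.732, 0.681, -0.001]
wrist_force: [-8.9, -2.5, 20.8]
opening: -0.0003
gripper_force: 11.3
t: 42.0
ee_pos: [0.5247, 0.1391, 0.1621]
tcp_rot: [0.003, 0.732, 0.681, 0.004]
wrist_force: [0.5, -0.6, 0.4]
opening: 0.0002
gripper_force: 0.0
side 2542 [(-0.089, 190, np.float64(0.0866)), (-0.08, 131, np.float64(0.0873)), (0.06, 104, np.float64(0.0876)), (0.055, 83, np.float64(0.0879))]
top 1113 [(-0.089, 47, np.float64(0.0872)), (-0.08, 19, np.float64(0.0856)), (0.06, 107, np.float64(0.0875)), (0.055, 75, np.float64(0.0871))]
```

View pics/v11.png

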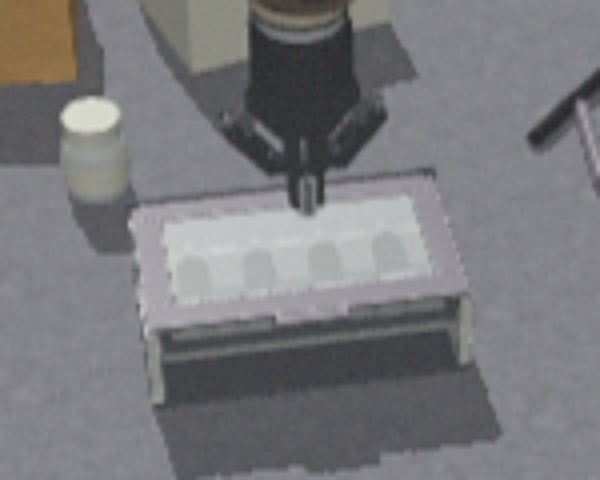

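The guard is level at 87 mm and stays shut, with the four rollers visible through the pane. Next, the start button.

```bash
python3 -m inch '0 -1 0 0 0 0 0;0 -1 0 0 0 0 0;0 -1 0 0 0 0 0;0 -1 0 0 0 0 0;0 -1 0 0 0 0 0'|tail -1
python3 -m inch '0 -1 0 0 0 0 0;0 -1 0 0 0 0 0;0 -1 0 0 0 0 0;1 -1 0 0 0 0 0;1 -1 0 0 0 0 0'|tail -1
python3 -m inch '0.83 -1 0 0 0 0 0;0 -1 0 0 0 0 0;0 -1 0 0 0 0 0;0 -1 0 0 0 0 0;0 -1 0 0 0 0 0'|tail -1
python3 -m inch '0 -1 0 0 0 0 0;0 -0.06 -1 0 0 0 0;0 0 -1 0 0 0 0;0 0 -0.5 0 0 0 0;0 0 0 0 0 0 0'
python3 -m inch '0 0 0 0 0 0 0;0 0 0 0 0 0 0'
python3 - <<'E'
from h import *
for n in("side","top"):
    p,d=capture(n); P=cloud(n,d)
    b=P[(d>0)&(np.hypot(P[...,0]-.608,P[...,1]+.345)<.03)&(P[...,2]>.061)&(P[...,2]<.068)]; print('btn',len(b),b.mean(0).round(4) if len(b) else '')
d=np.load("top0.npy");P=cloud("top",d);b=P[(d>0)&(np.hypot(P[...,0]-.608,P[...,1]+.345)<.03)&(P[...,2]>.06)];print(len(b),np.median(b,0))
d=np.load("side0.npy");P=cloud("side",d);b=P[(d>0)&(np.hypot(P[...,0]-.608,P[...,1]+.345)<.03)&(P[...,2]>.06)];print(len(b),np.median(b,0))
E
```

```text
gripper_force: 0.0
gripper_force: 0.0
gripper_force: 0.0
t: 44.1
ee_pos: [0.6041, -0.341, 0.0768]
tcp_rot: [-0.005, 0.732, 0.681, -0.001]
wrist_force: [-0.3, -0.0, 0.1]
opening: 0.0
gripper_force: 0.0
t: 44.3
ee_pos: [0.6079, -0.3437, 0.0844]
tcp_rot: [0.002, 0.732, 0.681, 0.0]
wrist_force: [1.2, -0.1, 0.1]
opening: 0.0002
gripper_force: 0.0
btn 50 [ 0.6066 -0.3479  0.063 ]
btn 0 
59 [ 0.60945577 -0.34218988  0.06217396]
65 [ 0.60668015 -0.34784582  0.06208343]
```

```bash
python3 -m inch '0 0 -0.3 0 0 0 0;0 0 -0.3 0 0 0 0;0 0 -0.15 0 0 0 0;0 0 -0.1 0 0 0 0;0 0 0 0 0 0 0'
python3 -m inch '0 0 -0.06 0 0 0 0;0 0 0 0 0 0 0;0 0 0 0 0 0 0'
```

```text
t: 44.9
ee_pos: [0.6065, -0.3429, 0.057]
tcp_rot: [-0.001, 0.732, 0.681, -0.0]
wrist_force: [-2.0, 1.4, 4.2]
opening: 0.0003
gripper_force: 2.1
t: 45.2
ee_pos: [0.6068, -0.3432, 0.0561]
tcp_rot: [-0.0, 0.732, 0.681, -0.0]
wrist_force: [-2.6, 1.6, 6.1]
opening: 0.0001
gripper_force: 2.8
```

```bash
python3 -m inch '0 0 -0.06 0 0 0 0;0 0 -0.04 0 0 0 0;0 0 0 0 0 0 0'
python3 -m inch '0 0 -0.06 0 0 0 0;0 0 0 0 0 0 0;0 0 0 0 0 0 0'
```

```text
t: 45.5
ee_pos: [0.6069, -0.3432, 0.0559]
tcp_rot: [-0.001, 0.732, 0.681, -0.0]
wrist_force: [-7.2, 5.1, 15.3]
opening: 0.0003
gripper_force: 7.7
t: 45.8
ee_pos: [0.607, -0.3433, 0.0558]
tcp_rot: [-0.001, 0.732, 0.681, -0.0]
wrist_force: [-9.9, 5.7, 21.7]
opening: -0.0002
gripper_force: 10.5
```

The button is at its hard stop (stiff rise to 22 N at z = 55.8 mm). Release, back off, and do a final check.

```bash
python3 -m inch '0 0 0.5 0 0 0 0;0 0 1 0 0 0 0;0 0 1 0 0 0 0;0 0 1 0 0 0 0;0 0 1 0 0 0 0'
python3 -m inch '0 -1 0.5 0 0 0 0;0 -1 0 0 0 0 0;0 -1 0 0 0 0 0;0 0 0 0 0 0 0;0 0 0 0 0 0 0'
python3 - <<'E'
from h import *
p,d=capture("side"); q,e=capture("top")
for n,dd in(("side",d),("top",e)):
    P=cloud(n,dd); L=local(n,P)
    b=P[(dd>0)&(np.hypot(P[...,0]-.608,P[...,1]+.345)<.03)&(P[...,2]>.06)&(P[...,2]<.07)]; print(n,'btn',len(b),np.median(b,0) if len(b) else '')
    m=(dd>0)&(abs(L[...,0])<.128)&(abs(L[...,1]+.084)<.008)&(L[...,2]>.075)&(L[...,2]<.14); print('guard z',np.median(L[m][:,2]))
for l in("spray","tin","jar","spanner"):
    for m in masks_of("top",l)[:1]: print(l,round(m['conf'],2),np.median(cloud("top",e)[m['region']&(e>0)],0).round(3))
cv2.imwrite("pics/v12.png",np.hstack([cv2.resize(p[110:390,170:430],(390,420)),cv2.resize(q[60:380,100:400],(394,420))]))
E
```

```text
t: 46.3
ee_pos: [0.6068, -0.3433, 0.186]
tcp_rot: [0.0, 0.732, 0.681, 0.0]
wrist_force: [0.9, -0.3, -0.7]
opening: 0.0002
gripper_force: 0.0
t: 46.8
ee_pos: [0.6065, -0.4336, 0.1993]
tcp_rot: [-0.001, 0.733, 0.681, 0.0]
wrist_force: [-0.0, 0.9, -0.3]
opening: -0.0001
gripper_force: 0.0
side btn 65 [ 0.6066565  -0.34630291  0.0621902 ]
guard z 0.08712110933322946
top btn 63 [ 0.60945152 -0.34293387  0.06252101]
guard z 0.08691041605125005
spray 0.69 [ 0.764 -0.156  0.146]
jar 0.95 [0.389 0.414 0.078]
spanner 0.61 [0.522 0.189 0.086]
```

View pics/v12.png

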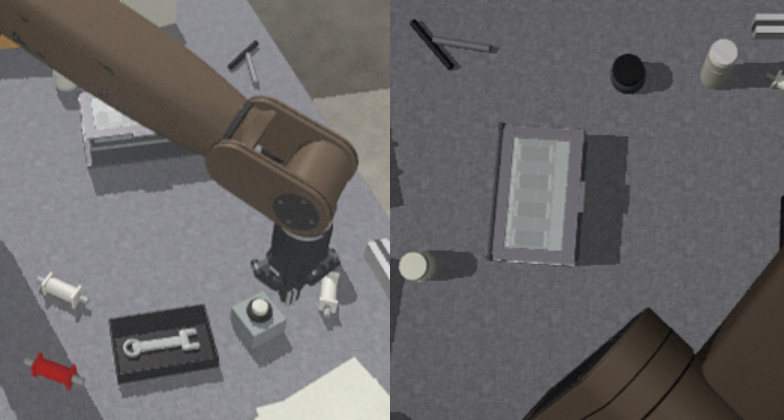

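The guard is shut at (540,193), the spanner is in the tray at (163,343), the button is out at (260,308), and the bystanders have not moved. Handing in.

```bash
python3 -c "
from workcell import bot
print(bot.close_job())"
```

```text
the job is handed in; nothing more can be done
None
```

I handed the job in after about 47 s of robot time, with no verdict returned: the spanner is in the tray, all four black rollers are seated, the keeper and guard clicked shut and held, the start button was pressed fully in and released, and the spray can, tin and jar are still standing in place.

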